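# Snap the plug home in a limb coupling with the two-handled press

## Task

Take the square coupling with the plug sticking out of its side, set it down in the slot of the hand press with the plug facing one of the jaws, and let go. Then gently squeeze the press's two handles together until the plug's resistance peaks and gives with a snap, stop right there so that the coupling is not crushed, and let the handles spring open again. Leave the coupling upright in the press with its plug home, and do not disturb the other things on the bench.

Things in the scene. Friction and masses are not known exactly. Their poses are not given: they have to be found in the camera images.
- coupling: loose work piece, aluminium, about 0.19 kg: block 28 (x) x 24 (y) x 34 mm high with an 18 x 18 mm square stub on top, 34 to 74 mm above the underside: grip it by the stub. A steel plug, diameter 18, sticks 9 mm out of the middle of its +y face, axis 17 mm above the underside. Origin: centre of the block's underside, z up. With the plug it spans y = -12 to +21 mm (+17 when home)
- plug (a joint): how far the plug is pushed in, m: 0 as found (9 mm proud), 0.004 home (5 mm proud). A spring catch resists: the force on the plug climbs to 18 to 20 N within 1 to 1.5 mm, then falls; past 2 to 3 mm the plug jumps home by itself and stays. Pushing on beyond home is stiff and crushes the coupling
- press: hand press fixed to the bench: grey base plate 145 x 105 x 10 mm, on it two level steel arms side by side like a nutcracker. Origin: at bench height, below the middle of the slot, midway between the jaws. +x runs from the handles to the hinges, so the handles point to -x, roughly at the robot. Hinges (upright axes) at x = 85, y = +28 and -28 mm
- cradle (a point): middle of the slot's floor, 23 mm above the bench, axes as the press. The slot is 31 mm wide (x), between walls 30 mm long (y) that rise 11 mm above its floor and flare out to 18 mm above it; it is open along y towards the jaws. The coupling stands in it, its x along the slot's x either way round: one jaw meets the plug, the other the opposite face
- left_arm: arm on the +y side; origin on its hinge at 40 mm height. Bar 10 mm thick, 32 to 48 mm above the bench, 210 mm long. Its jaw at the press's x = 0 is an upright round pad, radius 6, 22 mm from the middle plane with the arm open, but its adjusting screw may hold it up to 6 mm farther in (not measured, so the giving point must be felt). Swings freely; a weak spring (1.5 N m/rad) opens it
- right_arm: the same on the -y side, mirrored; its jaw is fixed, 20.5 mm from the middle plane when open
- left_handle (a point): middle of the left handle, a black rubber bar 65 mm long (x), 10 thick, 30 to 50 mm above the bench, nothing under it; open it is at x = -100, y = +28 mm of the press and the two measure 66 mm over their outsides. The plug gives at about 38 to 53 mm over the outsides. About 9 to 10 N on each handle is the peak (2 times that at the jaw); above 14 N on each the coupling is crushed
- right_handle (a point): the same point of the right handle, at x = -100, y = -28 mm of the press when open.
- round_coupling: bystander: a round aluminium coupling without a plug, base 36 mm in diameter and 30 mm high, round stub 18 mm in diameter up to 80 mm; origin under its centre
- tube_stub: bystander: upright piece of aluminium tube 32 mm in diameter, 60 mm high; origin under its centre
- resin_jar: bystander: closed white jar 68 mm in diameter, 90 mm high; origin under its centre
- pot: bystander: steel cup 70 mm in diameter, 80 mm high; origin under its centre
- wrench: bystander: wrench lying flat on the bench
- screwdriver: bystander: screwdriver lying on the bench
Mind the look-alikes: they are no part of the job. What is shaped like the coupling but purple is not meant.

How it is judged:
By the outcome, as a careful person would: the job done as asked, in the order asked, and still so for the second after the job is handed in, with the robot touching nothing.
It also fails if it takes over 67 s, if anything falls off the work surface, if the arm or the gripper's body presses on something with over 40 N, if the wrist force passes 120 N, or if a joint passes its speed limit or range.

## Robot

A 6-joint arm with a two-finger parallel gripper is mounted at the origin on the work surface. World frame = base frame: x ahead of the robot, y to its left, z up, the work surface at z = 0. Lengths are in mm, angles in rad, forces in N, time in s.
With the tool pointing down it reaches from about 275 to 725 mm from the base axis. Payload 15.9 kg.
Tool frame: the origin (TCP) lies at the very end of the fingers, on their centre line; the grasp point (between the pads) lies 19 mm behind it; z points along the fingers, y is the direction in which the jaws open and shut (so a half turn about z gives the same grasp; the last joint's range is limited). The gripper opens to 85 mm and grips with 20 to 120 N. Pads are 22 mm wide; open, the fingers measure 114 mm over their backs; the gripper's body (76 mm by 85 mm) begins 54 mm behind the grasp point. The pads swing forward as they close: fully open they stand 13 mm farther back than shut.
Start: joints at [1.236, 0.213, -0.034, 1.323, 0, 1.571], TCP at [164.284, 472.225, 201.706] pointing down, gripper open.
Joint ranges: [-2.98, 2.98], [-0.74, 1.72], [-1.14, 1.35], [-2.1, 2.04], [-1.57, 1.44], [-3.14, 3.14]. Speed limits (rad/s): [1.89, 1.89, 2.39, 2.57, 3.14, 3.14].

## Interface

Orientations are given as a unit quaternion [w, x, y, z].
In Python, from workcell import env, vision, job gives the robot as it stands.
- The arm moves only by the shell command python3 -m pendant 'ROWS'. ROWS is JSON, a list of rows, each an object of numbers: "dx", "dy", "dz": the shift along the tool's x, y, z in mm; "ax", "ay", "az": the turn, a rotation vector about the tool's x, y, z in rad; "grip": the closure, from 0 (fully open) to 1 (shut). In form: [{"dx": .., "dy": .., "dz": .., "ax": .., "ay": .., "az": .., "grip": ..}, ...]. A call has exactly 10 rows; each row shifts and turns the commanded pose from where the row before left it, along the tool's axes as they then stand; what a row does not reach is not made up. A row lasts 1/10 s, in which the tool goes at most 50 mm and 8.59 degrees, less where a joint would pass 70% of its speed; a pose out of reach is approached as far as the arm can. A call is refused whole if a number of a shift passes 50 or a number of a turn 0.15, either way. A call with a gripper value outside its range is refused whole. The fingers move at their own pace and stop on an object; the grip force is fixed at half the most. Time passes only in rows, so rows that do not move let the fingers close, or fill a call up. It gives the time, the measured TCP pose, the force and the opening at its end, in the units of the state.
- env.sense(): the state, without advancing time (a new reading comes with each control period).
- vision.get_image(name): name is "scene" or "top" or "wrist"; returns the picture (480x640x3 uint8, blue, green, red); there is no depth.
- vision.camera_params(name): a dict with "fx", "fy", "cx", "cy" (pixels), "dist_coeffs" ([k1, k2, p1, p2, k3] as OpenCV has them; the pictures are not rectified), "rvec" (rotation vector, rad) and "tvec" (3), from world to camera coordinates, as OpenCV has them. Camera axes: x right, y down, z forward; pixel columns grow to the right and rows downward; lengths in mm; the calibration is good to about 2 mm. A picture is of the moment at which its call begins: read the wrist's pose just before it. camera_params takes no time and is no camera call; for the wrist camera it gives the pose at the moment of the call.
- job.close_job(): hands the job in, once; it reports no verdict.
The state is a dict: "clock": time; "joint_pos": joint angles; "joint_velocities": joint speeds; "effort": joint torques, N m; "ee_pos": TCP position; "orientation": TCP orientation; "wrist_force": force on the tool from outside, world axes, zero at the start; "torque": the same for the moment, N m; "gripper_width": finger opening in mm.
Only numpy, scipy, OpenCV 4.12 (cv2) and the standard library are available. Lean on these libraries where they do the work, as an engineer would, in place of code of your own. Each camera call takes 0.05 s, during which the arm holds its last target.

## Working session

There is one attempt and no reset: what is moved stays moved. The work goes in short steps, Python scripts to look and compute and a shell command to move; the robot and the scene stay as the last step left them, time stands still between calls to the robot, and variables do not carry over. Pictures are saved under pics/ and viewed, and the job is handed in when it is done.

```bash
ls; mkdir -p pics; python3 - <<'E'
from workcell import env, vision, job
import cv2
print(env.sense())
for n in("scene","top","wrist"):
    p=vision.camera_params(n);print(n,p)
    cv2.imwrite(f"pics/{n}0.png",vision.get_image(n))
E
```

```text
pics
{'clock': 0.0, 'joint_pos': array([ 1.23598660e+00,  2.13336718e-01, -3.50487179e-02,  1.32350224e+00,
        2.56606587e-05,  1.57080464e+00]), 'joint_velocities': array([ 6.00045002e-04, -2.36105097e-04,  5.54151775e-04,  7.83789018e-04,
       -2.84737969e-04,  4.62441201e-06]), 'effort': array([-3.65120439e-03, -6.86176944e+01,  4.87112474e+01,  1.75977987e-02,
       -2.05291240e-04, -8.00070529e-05]), 'ee_pos': array([164.16494132, 471.89030886, 201.23001309]), 'orientation': array([-1.03571293e-04,  1.66628140e-01,  9.86019658e-01, -5.35909166e-04]), 'wrist_force': array([0.32478616, 0.2781417 , 0.92597013]), 'torque': array([-0.0420499 , -0.01245203, -0.05671828]), 'gripper_width': 85.43416360693314}
scene {'fx': 440.52599347661356, 'fy': 440.52599347661356, 'cx': 322.28062306843725, 'cy': 241.4057858965084, 'dist_coeffs': array([-0.06035058,  0.        ,  0.        ,  0.        ,  0.        ]), 'rvec': array([ 1.4451712 ,  2.07795788, -0.9139063 ]), 'tvec': array([ 234.80751424, -310.69899131, 1320.58924668])}
top {'fx': 581.56641991224, 'fy': 581.56641991224, 'cx': 321.3125807091149, 'cy': 237.77472900543734, 'dist_coeffs': array([-0.02782398,  0.        ,  0.        ,  0.        ,  0.        ]), 'rvec': array([ 2.13921417, -2.15179636,  0.15507585]), 'tvec': array([-2.93883450e-01,  5.73629532e+02,  1.17693213e+03])}
wrist {'fx': 337.5358214950916, 'fy': 337.5358214950916, 'cx': 317.49500564208114, 'cy': 229.0586688688577, 'dist_coeffs': array([-0.06374602,  0.        ,  0.        ,  0.        ,  0.        ]), 'rvec': array([-2.36710567, -1.68265926, -0.23570471]), 'tvec': array([-499.19041848,  -37.42791477,  377.62911502])}
```

View pics/scene0.png

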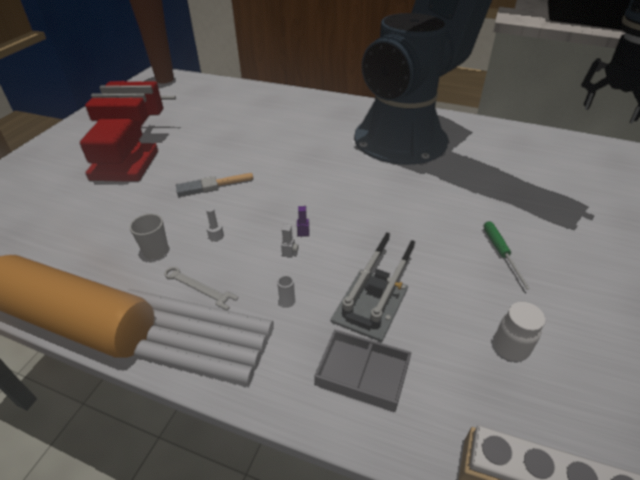

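View pics/top0.png

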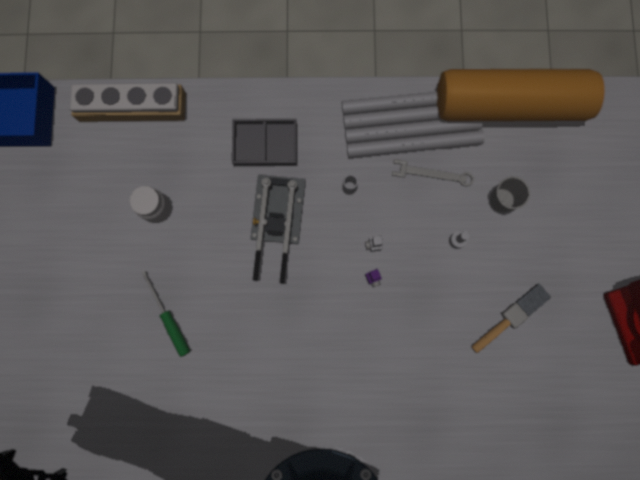

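View pics/wrist0.png

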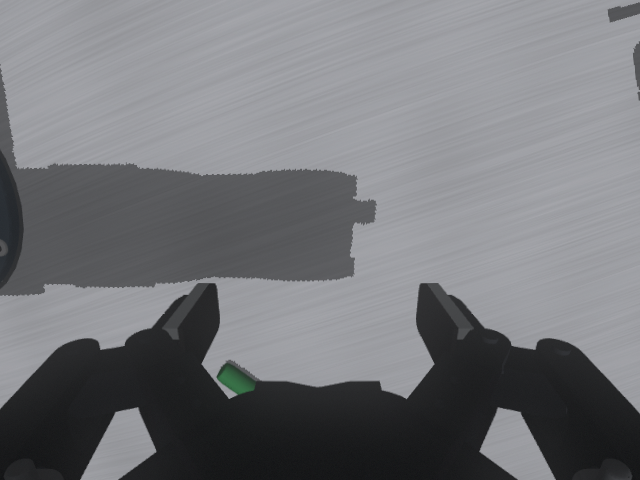

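The scene shows the grey coupling at (288,241), with the purple decoy behind it at (303,220) and the press at (375,290). In the top view the coupling is at (375,243) and the press at (280,215).

```bash
cat > h.py <<'E'
import numpy as np, cv2
from workcell import env, vision, job
def ray(n,px,p=None):
    p=p or vision.camera_params(n)
    K=np.array([[p['fx'],0,p['cx']],[0,p['fy'],p['cy']],[0,0,1.]])
    u=cv2.undistortPoints(np.array([[px]],float),K,np.array(p['dist_coeffs']))[0,0]
    R=cv2.Rodrigues(np.array(p['rvec']))[0];t=np.array(p['tvec'])
    return -R.T@t, R.T@np.array([u[0],u[1],1.])
def onz(n,px,z,p=None):
    c,d=ray(n,px,p); return (c+d*(z-c[2])/d[2])
def proj(n,P,p=None):
    p=p or vision.camera_params(n)
    K=np.array([[p['fx'],0,p['cx']],[0,p['fy'],p['cy']],[0,0,1.]])
    return cv2.projectPoints(np.array(P,float).reshape(-1,1,3),np.array(p['rvec']),np.array(p['tvec']),K,np.array(p['dist_coeffs']))[0][:,0]
E
python3 - <<'E'
from h import *
for nm,px,z in[("coup",(375,243),40),("purple",(374,278),40),("hl",(257,265),40),("hr",(284,268),40),("hingeL",(266,184),48),("hingeR",(292,184),48),("tube",(350,185),60),("round",(460,239),60),("jar",(146,203),90)]:
    print(nm,onz("top",px,z).round(0))
im=cv2.imread("pics/top0.png")
a=im[165:295,230:400]
cv2.imwrite("pics/topc.png",cv2.resize(a,None,fx=4.6,fy=4.6,interpolation=cv2.INTER_CUBIC))
im=cv2.imread("pics/scene0.png")
a=im[190:350,260:430]
cv2.imwrite("pics/scc.png",cv2.resize(a,None,fx=3.7,fy=3.7,interpolation=cv2.INTER_CUBIC))
E
```

```text
coup [ 562. -116.   40.]
purple [ 489. -113.   40.]
hl [517. 131.  40.]
hr [511.  74.  40.]
hingeL [688. 113.  48.]
hingeR [688.  58.  48.]
tube [682. -64.  60.]
round [ 567. -290.   60.]
jar [640. 353.  90.]
```

View pics/topc.png

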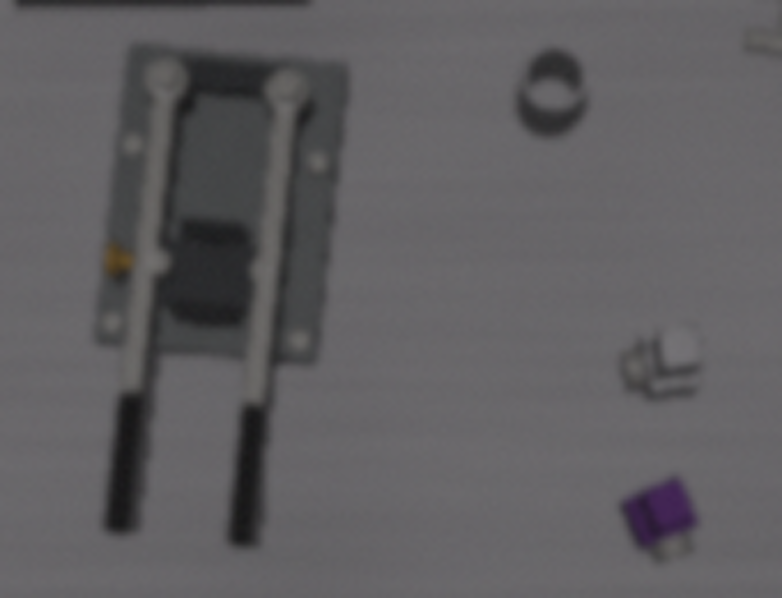

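View pics/scc.png

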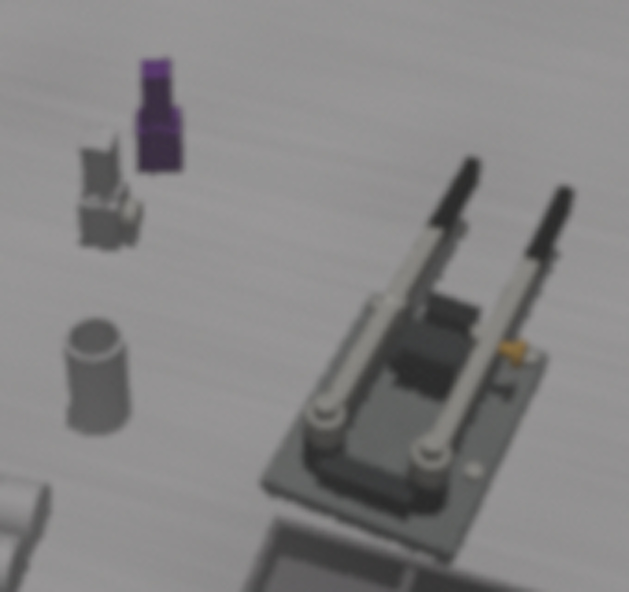

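```bash
cat >> h.py <<'E'
from scipy.spatial.transform import Rotation as Ro
def pose():
    s=env.sense(); q=s['orientation']; R=Ro.from_quat([q[1],q[2],q[3],q[0]]).as_matrix()
    return s,np.array(s['ee_pos']),R
def delta(target):
    s,p,R=pose(); return R.T@(np.array(target)-p)
E
python3 - <<'E'
from h import *
s,p,R=pose()
c,d=ray("wrist",(320,240))
print("cam in tool",(R.T@(c-p)).round(1),"axis",(R.T@d).round(3),c.round(1))
print("R",R.round(3))
for t in [(470,-30,230),(560,-116,200)]: print(delta(t).round(1))
E
```

```text
cam in tool [  68.1   -0.4 -171.7] axis [-0.307  0.008  0.952] [ 99.8 494.1 373. ]
R [[-0.944  0.329 -0.   ]
 [ 0.329  0.944 -0.001]
 [ 0.    -0.001 -1.   ]]
[-453.8 -373.7  -28.4]
[-567.  -425.3    1.7]
```

```bash
python3 -m pendant '[{"dx":-25,"dy":-28,"dz":-3,"grip":0},{"dx":-38,"dy":-31,"dz":-3,"grip":0},{"dx":-38,"dy":-31,"dz":-3,"grip":0},{"dx":-38,"dy":-31,"dz":-3,"grip":0},{"dx":-38,"dy":-31,"dz":-3,"grip":0},{"dx":-38,"dy":-31,"dz":-3,"grip":0},{"dx":-38,"dy":-31,"dz":-3,"grip":0},{"dx":-38,"dy":-31,"dz":-3,"grip":0},{"dx":-38,"dy":-31,"dz":-3,"grip":0},{"dx":-38,"dy":-31,"dz":-3,"grip":0}]'
python3 - <<'E'
from h import *
s,p,R=pose();print(p.round(1),R.round(3),s['clock'],s['wrist_force'])
print(delta((470,-30,230)).round(1))
E
```

```text
[164.2 472.  201.3] [[-0.944  0.329 -0.   ]
 [ 0.329  0.944 -0.001]
 [ 0.    -0.001 -1.   ]] 0.15 [-0.09433017 -0.32327545  0.04435425]
[-453.8 -373.7  -28.4]invalid input at $[0]: expected keys dx, dy, dz, ax, ay, az, grip
```

```bash
python3 -m pendant '[{"dx":-25,"dy":-28,"dz":-3,"ax":0,"ay":0,"az":0,"grip":0},{"dx":-38,"dy":-31,"dz":-3,"ax":0,"ay":0,"az":0,"grip":0},{"dx":-38,"dy":-31,"dz":-3,"ax":0,"ay":0,"az":0,"grip":0},{"dx":-38,"dy":-31,"dz":-3,"ax":0,"ay":0,"az":0,"grip":0},{"dx":-38,"dy":-31,"dz":-3,"ax":0,"ay":0,"az":0,"grip":0},{"dx":-38,"dy":-31,"dz":-3,"ax":0,"ay":0,"az":0,"grip":0},{"dx":-38,"dy":-31,"dz":-3,"ax":0,"ay":0,"az":0,"grip":0},{"dx":-38,"dy":-31,"dz":-3,"ax":0,"ay":0,"az":0,"grip":0},{"dx":-38,"dy":-31,"dz":-3,"ax":0,"ay":0,"az":0,"grip":0},{"dx":-38,"dy":-31,"dz":-3,"ax":0,"ay":0,"az":0,"grip":0}]'
python3 - <<'E'
from h import *
s,p,R=pose();print(p.round(1),R.round(3),s['clock'],s['wrist_force'])
print(delta((470,-30,230)).round(1))
E
```

```text
clock: 1.15
ee_pos: [410.6, 59.6, 231.9]
orientation: [0.0, 0.167, 0.986, 0.0]
wrist_force: [1.8, 1.9, -0.1]
gripper_width: 85.4
[410.6  59.6 231.9] [[-0.944  0.329  0.   ]
 [ 0.329  0.944  0.   ]
 [-0.     0.    -1.   ]] 1.15 [ 1.80707673  1.92916206 -0.10309975]
[-85.6 -65.1   1.9]
```

```bash
python3 -m pendant '[{"dx":-35,"dy":-27,"dz":0,"ax":0,"ay":0,"az":0,"grip":0},{"dx":-35,"dy":-27,"dz":0,"ax":0,"ay":0,"az":0,"grip":0},{"dx":-15,"dy":-11,"dz":0,"ax":0,"ay":0,"az":0,"grip":0},{"dx":0,"dy":0,"dz":0,"ax":0,"ay":0,"az":-0.12,"grip":0},{"dx":0,"dy":0,"dz":0,"ax":0,"ay":0,"az":-0.12,"grip":0},{"dx":0,"dy":0,"dz":0,"ax":0,"ay":0,"az":0,"grip":0},{"dx":0,"dy":0,"dz":0,"ax":0,"ay":0,"az":0,"grip":0},{"dx":0,"dy":0,"dz":0,"ax":0,"ay":0,"az":0,"grip":0},{"dx":0,"dy":0,"dz":0,"ax":0,"ay":0,"az":0,"grip":0},{"dx":0,"dy":0,"dz":0,"ax":0,"ay":0,"az":0,"grip":0}]'
python3 - <<'E'
from h import *
import json
s,p,R=pose();print(p.round(1),R.round(3),s['clock'],s['wrist_force'])
P=vision.camera_params("wrist")
cv2.imwrite("pics/w1.png",vision.get_image("wrist"))
import pickle;pickle.dump(P,open("w1.pkl","wb"))
E
```

```text
clock: 2.15
ee_pos: [468.9, -27.5, 231.7]
orientation: [0.0, 0.048, 0.999, 0.0]
wrist_force: [-0.7, -0.2, -0.0]
gripper_width: 85.3
[468.9 -27.5 231.7] [[-0.995  0.095  0.   ]
 [ 0.095  0.995  0.   ]
 [-0.     0.    -1.   ]] 2.15 [-0.66872672 -0.22187103 -0.02464627]
```

View pics/w1.png

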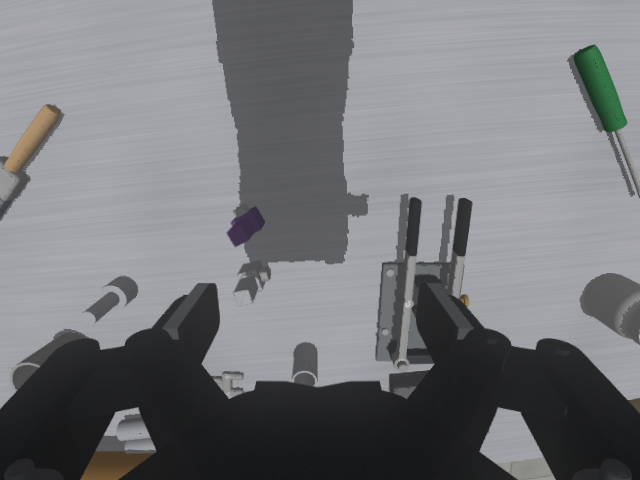

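The wrist view shows the coupling at about (250,285) with its plug to the right (+y). The purple decoy is at (245,225). The handles are at (414,225) and (463,227), and the left arm is partly hidden by a finger.

```bash
python3 - <<'E'
import cv2
im=cv2.imread("pics/w1.png")
cv2.imwrite("pics/w1c.png",cv2.resize(im[250:320,220:290],None,fx=8,fy=8,interpolation=cv2.INTER_CUBIC))
cv2.imwrite("pics/w1p.png",cv2.resize(im[190:390,360:480],None,fx=3,fy=3,interpolation=cv2.INTER_CUBIC))
E
```

```text
(no output)
```

View pics/w1c.png

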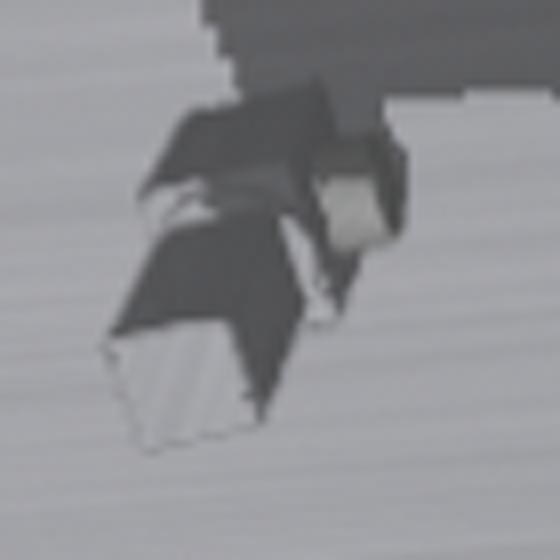

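View pics/w1p.png

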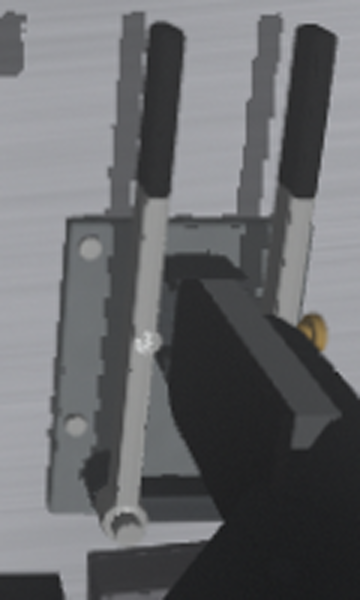

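```bash
python3 - <<'E'
from h import *
import pickle
P=pickle.load(open("w1.pkl","rb"))
c=[onz("wrist",(x/8+220,y/8+250),74,P) for x,y in[(105,340),(232,318),(262,425),(150,450)]]
c=np.array(c);print(c.round(1),c.mean(0).round(1))
for i in range(4):
    d=c[(i+1)%4]-c[i];print(np.linalg.norm(d).round(1),np.degrees(np.arctan2(d[1],d[0])).round(1))
# second: top view and scene ray to stub top
f=lambda x,y,z:onz("wrist",(x/3+360,y/3+190),z,P).round(1)
print("RH near/far",f(168,28,50),f(155,196,50),"LH",f(318,30,50),f(300,198,50))
print("hinge R",f(128,525,50), "jawdot",f(147,342,48))
print("plate corner",f(68,215,10),f(48,512,10))
# top view: stub centre in topc (680,348), plate corners
g=lambda x,y,z:onz("top",(x/4.6+230,y/4.6+165),z).round(1)
print("top stub",g(681,347,74)," RH",g(252,405,50),g(243,540,50),"LH",g(132,393,50),g(120,527,50))
print("hinges",g(166,75,52),g(288,85,52),"plate",[list(g(x,y,10)) for x,y in[(132,43),(349,64),(318,364),(95,343)]])
h=lambda x,y,z:onz("scene",(x/3.7+260,y/3.7+190),z).round(1)
print("scene stub",h(99,140,74))
E
```

```text
[[ 557.3 -128.4   74. ]
 [ 555.6 -110.7   74. ]
 [ 571.9 -109.1   74. ]
 [ 574.3 -125.    74. ]] [ 564.8 -118.3   74. ]
17.8 95.5
16.4 5.5
16.1 -81.4
17.3 -168.9
RH near/far [479.1  76.5  50. ] [542.5  70.6  50. ] LH [484.8 130.8  50. ] [548.8 125.6  50. ]
hinge R [688.5  57.8  50. ] jawdot [604.4  67.2  48. ]
plate corner [563.4  44.5  10. ] [709.7  29.9  10. ]
top stub [ 562.7 -119.3   74. ]  RH [540.9  72.3  50. ] [480.   76.1  50. ] LH [546.6 126.5  50. ] [486.2 131.3  50. ]
hinges [693.2 112.1  52. ] [688.1  56.2  52. ] plate [[np.float64(719.3), np.float64(132.5), np.float64(10.0)], [np.float64(708.4), np.float64(29.3), np.float64(10.0)], [np.float64(564.8), np.float64(44.1), np.float64(10.0)], [np.float64(575.3), np.float64(148.4), np.float64(10.0)]]
scene stub [ 567.9 -115.    74. ]
```

```bash
python3 -m pendant '[{"dx":-20,"dy":-16,"dz":10,"ax":0,"ay":0,"az":-0.05,"grip":0},{"dx":-25,"dy":-18,"dz":20,"ax":0,"ay":0,"az":-0.05,"grip":0},{"dx":-25,"dy":-20,"dz":20,"ax":0,"ay":0,"az":-0.06,"grip":0},{"dx":-25,"dy":-10,"dz":20,"ax":0,"ay":0,"az":-0.06,"grip":0},{"dx":-10,"dy":-5,"dz":20,"ax":0,"ay":0,"az":0,"grip":0},{"dx":0,"dy":0,"dz":10,"ax":0,"ay":0,"az":0,"grip":0},{"dx":0,"dy":0,"dz":0,"ax":0,"ay":0,"az":0,"grip":0},{"dx":0,"dy":0,"dz":0,"ax":0,"ay":0,"az":0,"grip":0},{"dx":0,"dy":0,"dz":0,"ax":0,"ay":0,"az":0,"grip":0},{"dx":0,"dy":0,"dz":0,"ax":0,"ay":0,"az":0,"grip":0}]'
python3 - <<'E'
from h import *
import pickle
s,p,R=pose();print(p.round(1),R.round(3))
print(delta((564.3,-118.5,40)))
P=vision.camera_params("wrist")
cv2.imwrite("pics/w2.png",vision.get_image("wrist"))
pickle.dump(P,open("w2.pkl","wb"))
E
```

```text
clock: 3.2
ee_pos: [573.0, -96.4, 132.9]
orientation: [0.001, -0.063, 0.998, -0.0]
wrist_force: [-0.0, -0.4, 0.1]
gripper_width: 85.2
[573.  -96.4 132.9] [[-0.992 -0.125  0.002]
 [-0.125  0.992 -0.   ]
 [-0.002 -0.    -1.   ]]
[ 11.52774453 -20.822622    92.87474416]
```

View pics/w2.png

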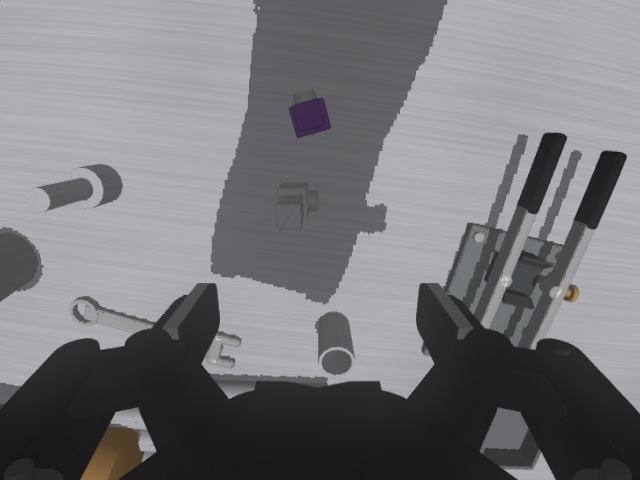

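The coupling is at (292,208), now in the arm's shadow and lined up with the gripper. The press slot shows at about (520,275).

```bash
python3 - <<'E'
import cv2
im=cv2.imread("pics/w2.png")
a=cv2.resize(im[170:240,260:330],None,fx=8,fy=8,interpolation=cv2.INTER_CUBIC)
cv2.imwrite("pics/w2c.png",cv2.convertScaleAbs(a,alpha=1.8))
a=cv2.resize(im[210:330,430:600],None,fx=4.7,fy=4.7,interpolation=cv2.INTER_CUBIC)
cv2.imwrite("pics/w2p.png",cv2.convertScaleAbs(a,alpha=1.4))
E
```

```text
(no output)
```

View pics/w2c.png

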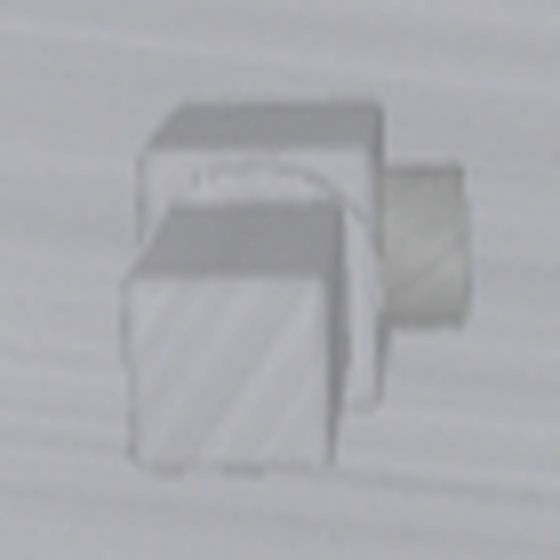

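View pics/w2p.png

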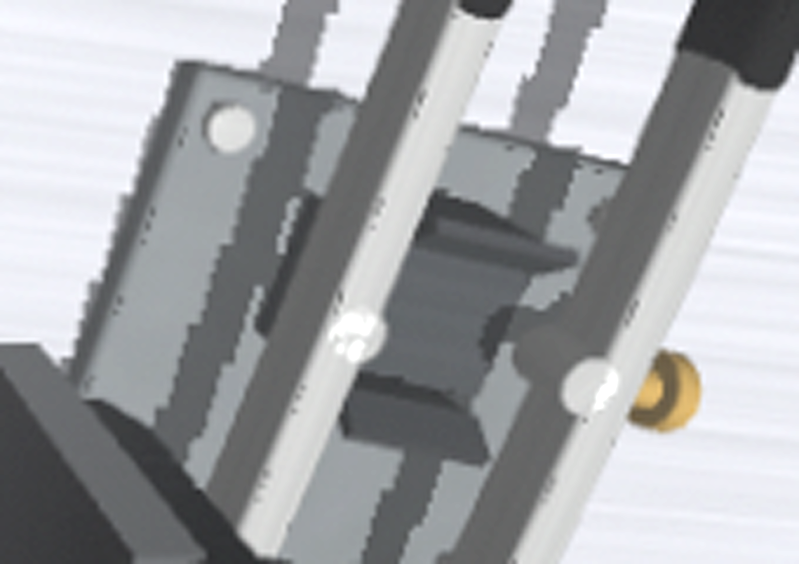

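```bash
python3 - <<'E'
from h import *
import pickle
P=pickle.load(open("w2.pkl","rb"))
c=np.array([onz("wrist",(x/8+260,y/8+170),74,P) for x,y in[(130,278),(330,272),(332,465),(130,468)]])
print(c.round(1),c.mean(0).round(1))
for i in range(4):
    d=c[(i+1)%4]-c[i];print(np.linalg.norm(d).round(1),np.degrees(np.arctan2(d[1],d[0])).round(1))
yaw=np.radians(-5.9);A=np.array([[np.cos(yaw),-np.sin(yaw)],[np.sin(yaw),np.cos(yaw)]])
O=np.array([611,91.])
def f(x,y,z):
    w=onz("wrist",(x/4.7+430,y/4.7+210),z,P);return w.round(1),(A.T@(w[:2]-O)).round(1)
for nm,x,y,z in[("padR",357,333,48),("padL",590,387,48),("floor edge near",425,240,23),("floor edge near2",530,272,23),("far wall foot",390,376,23),("far wall foot2",455,393,23),("near walltop L",575,258,41),("near walltop R",440,195,41),("far low corner",345,428,41),("far low cornerR",485,460,41),("far",345,380,41),("plate c",180,62,10),("plate2",625,162,10)]:
    print(nm,*f(x,y,z))
print("delta",delta((0,0,0)))
E
```

```text
[[ 557.1 -128.5   74. ]
 [ 554.4 -111.3   74. ]
 [ 571.7 -109.1   74. ]
 [ 574.3 -126.9   74. ]] [ 564.4 -119.    74. ]
17.5 98.9
17.5 7.0
18.0 -81.9
17.2 -174.7
padR [603.8  67.2  48. ] [ -4.7 -24.4]
padL [609.4 115.5  48. ] [-4.1 24.2]
floor edge near [592.6  92.1  23. ] [-18.4  -0.8]
floor edge near2 [596.6 115.9  23. ] [-16.8  23.3]
far wall foot [621.8  93.7  23. ] [10.4  3.8]
far wall foot2 [623.9 108.5  23. ] [11.1 18.8]
near walltop L [587.1 109.6  41. ] [-25.7  16.1]
near walltop R [578.2  79.6  41. ] [-31.4 -14.7]
far low corner [625.8  75.3  41. ] [ 16.3 -14.1]
far low cornerR [629.5 105.4  41. ] [16.9 16.2]
far [616.1  72.4  41. ] [  6.9 -18. ]
plate c [566.5  40.7  10. ] [-39.1 -54.6]
plate2 [575.2 138.9  10. ] [-40.5  44. ]
delta [556.6037474  167.3351587  131.85661447]
```

```bash
python3 -m pendant '[{"dx":6,"dy":-11,"dz":0,"ax":0,"ay":0,"az":0,"grip":0},{"dx":5.5,"dy":-10,"dz":8,"ax":0,"ay":0,"az":0,"grip":0},{"dx":0,"dy":0,"dz":20,"ax":0,"ay":0,"az":0,"grip":0},{"dx":0,"dy":0,"dz":25,"ax":0,"ay":0,"az":0,"grip":0},{"dx":0,"dy":0,"dz":25,"ax":0,"ay":0,"az":0,"grip":0},{"dx":0,"dy":0,"dz":14,"ax":0,"ay":0,"az":0,"grip":0},{"dx":0,"dy":0,"dz":0,"ax":0,"ay":0,"az":0,"grip":0},{"dx":0,"dy":0,"dz":0,"ax":0,"ay":0,"az":0,"grip":0},{"dx":0,"dy":0,"dz":0,"ax":0,"ay":0,"az":0,"grip":0.3},{"dx":0,"dy":0,"dz":0,"ax":0,"ay":0,"az":0,"grip":0.5}]'
python3 - <<'E'
from h import *
s,p,R=pose();print(p.round(1),s['wrist_force'],s['gripper_width'],delta((564.4,-118.9,40)).round(1))
cv2.imwrite("pics/w3.png",vision.get_image("wrist"))
E
```

```text
clock: 4.25
ee_pos: [564.5, -119.1, 40.6]
orientation: [0.001, -0.062, 0.998, -0.0]
wrist_force: [0.1, 0.2, -0.3]
gripper_width: 59.3
[ 564.5 -119.1   40.6] [ 0.06785964  0.235238   -0.3045636 ] 59.25196392481983 [0.1 0.2 0.6]
```

View pics/w3.png

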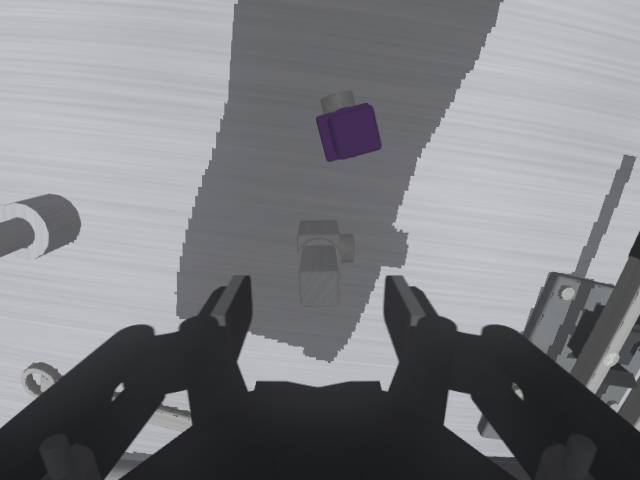

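The stub at (320,285) is centred between the fingers, so I'll close and lift.

```bash
python3 -m pendant '[{"dx":0,"dy":0,"dz":0,"ax":0,"ay":0,"az":0,"grip":0.7},{"dx":0,"dy":0,"dz":0,"ax":0,"ay":0,"az":0,"grip":0.9},{"dx":0,"dy":0,"dz":0,"ax":0,"ay":0,"az":0,"grip":0.9},{"dx":0,"dy":0,"dz":0,"ax":0,"ay":0,"az":0,"grip":0.9},{"dx":0,"dy":0,"dz":0,"ax":0,"ay":0,"az":0,"grip":0.9},{"dx":0,"dy":0,"dz":0,"ax":0,"ay":0,"az":0,"grip":0.9},{"dx":0,"dy":0,"dz":0,"ax":0,"ay":0,"az":0,"grip":0.9},{"dx":0,"dy":0,"dz":-5,"ax":0,"ay":0,"az":0,"grip":0.9},{"dx":0,"dy":0,"dz":-15,"ax":0,"ay":0,"az":0,"grip":0.9},{"dx":0,"dy":0,"dz":-20,"ax":0,"ay":0,"az":0,"grip":0.9}]'
```

```text
clock: 5.3
ee_pos: [563.2, -118.6, 79.5]
orientation: [-0.001, -0.063, 0.998, 0.0]
wrist_force: [0.4, -0.3, -2.2]
gripper_width: 15.2
```

```bash
python3 -m pendant '[{"dx":0,"dy":5,"dz":-35,"ax":0,"ay":0,"az":0,"grip":0.9},{"dx":-4,"dy":20,"dz":-25,"ax":0,"ay":0,"az":0,"grip":0.9},{"dx":-6,"dy":35,"dz":-10,"ax":0,"ay":0,"az":0,"grip":0.9},{"dx":-8,"dy":35,"dz":0,"ax":0,"ay":0,"az":0,"grip":0.9},{"dx":-8,"dy":35,"dz":0,"ax":0,"ay":0,"az":0,"grip":0.9},{"dx":-5,"dy":25,"dz":0,"ax":0,"ay":0,"az":0.076,"grip":0.9},{"dx":-3,"dy":15,"dz":0,"ax":0,"ay":0,"az":0.076,"grip":0.9},{"dx":0,"dy":6,"dz":0,"ax":0,"ay":0,"az":0.077,"grip":0.9},{"dx":0,"dy":0,"dz":0,"ax":0,"ay":0,"az":0,"grip":0.9},{"dx":0,"dy":0,"dz":0,"ax":0,"ay":0,"az":0,"grip":0.9}]'
python3 - <<'E'
from h import *
import pickle
s,p,R=pose();print(p.round(1),R.round(4),s['wrist_force'],s['gripper_width'])
P=vision.camera_params("wrist")
im=vision.get_image("wrist");cv2.imwrite("pics/w4.png",im)
pickle.dump(P,open("w4.pkl","wb"))
E
```

```text
clock: 6.3
ee_pos: [577.7, 59.8, 149.7]
orientation: [-0.0, 0.051, 0.999, -0.0]
wrist_force: [0.2, 0.1, -2.1]
gripper_width: 15.5
[577.7  59.8 149.7] [[-9.949e-01  1.011e-01 -2.000e-04]
 [ 1.011e-01  9.949e-01 -2.000e-04]
 [ 2.000e-04 -2.000e-04 -1.000e+00]] [ 0.24951362  0.07635301 -2.0909285 ] 15.513852149059591
```

View pics/w4.png

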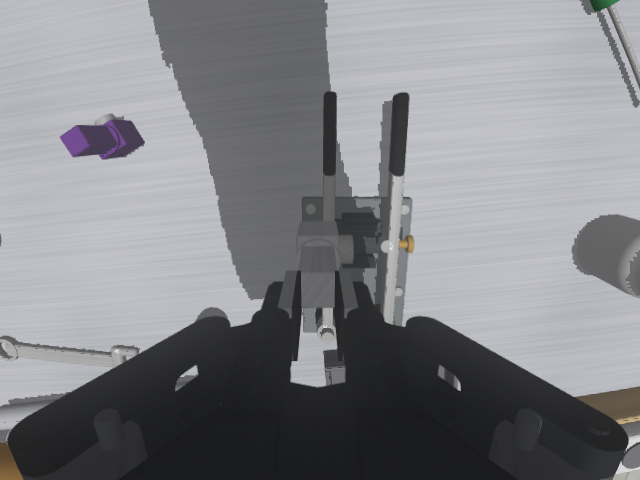

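The coupling hangs squarely in the grip at (320,260), plug to the right. Its axes look lined up with the press arms, and part of the slot shows at (360,240).

```bash
python3 - <<'E'
import cv2
im=cv2.imread("pics/w4.png")
a=cv2.resize(im[185:325,285:425],None,fx=5,fy=5,interpolation=cv2.INTER_CUBIC)[:600]
a=cv2.resize(im[185:305,285:425],None,fx=5,fy=5,interpolation=cv2.INTER_CUBIC)
cv2.imwrite("pics/w4c.png",cv2.convertScaleAbs(a,alpha=2.0))
E
```

```text
(no output)
```

View pics/w4c.png

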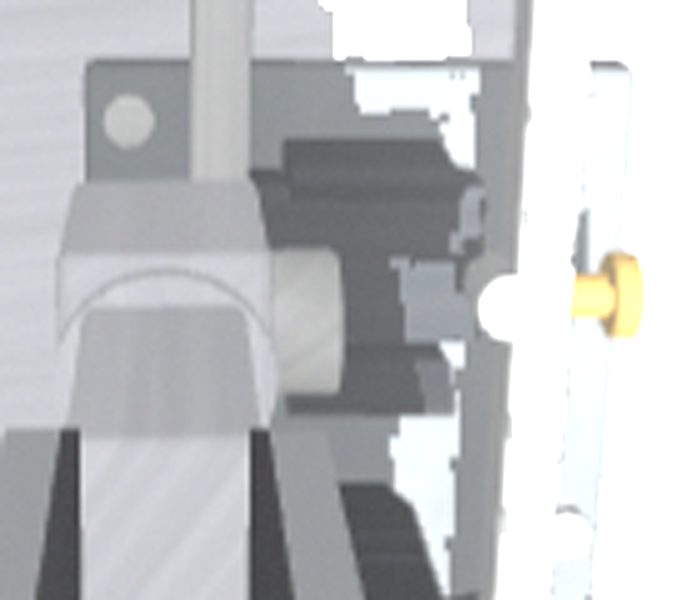

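```bash
python3 - <<'E'
from h import *
import pickle
P=pickle.load(open("w4.pkl","rb"))
yaw=np.radians(-5.9);A=np.array([[np.cos(yaw),-np.sin(yaw)],[np.sin(yaw),np.cos(yaw)]])
O=np.array([607,91.7])
def f(x,y,z):
    w=onz("wrist",(x/5+285,y/5+185),z,P);return w.round(1),(A.T@(w[:2]-O)).round(1)
for nm,x,y,z in[("far foot",400,345,23),("far foot",440,343,23),("far top",300,410,41),("far top",440,412,41),("near top edge",300,140,41),("near 2",300,165,41),("near 2@34",380,185,34),("padL",502,305,48),("knob",622,297,42),("plate",88,60,10),("plate",630,64,10),("lit",400,262,23)]:
    print(nm,*f(x,y,z))
s,p,R=pose()
def g(x,y,z):
    w=onz("wrist",(x/5+285,y/5+185),z,P);return (R.T@(w-p)).round(1)
zt=p[2]+34-0
ub=p[2]-40.6  # underside
print("stub top at z",ub+74)
for nm,x,y,h in[("block top near L",60,255,34),("block top near R",270,252,34),("block bottom near L",82,182,0),("bb R",245,180,0),("stub foot near",75+30,425,34),("plug end top",342,320,26)]:
    print(nm,g(x,y,ub+h))
E
```

```text
far foot [623.7  99.3  23. ] [15.9  9.3]
far foot [624.1 106.8  23. ] [15.5 16.8]
far top [627.4  78.7  41. ] [ 21.6 -10.8]
far top [630.3 103.6  41. ] [22.  14.3]
near top edge [578.   82.6  41. ] [-27.9 -12. ]
near 2 [582.3  82.2  41. ] [-23.6 -11.9]
near 2@34 [589.2  96.4  34. ] [-18.2   2.9]
padL [608.7 114.4  48. ] [-0.6 22.8]
knob [611.6 136.6  42. ] [-0.1 45.1]
plate [566.2  46.2  10. ] [-35.9 -49.5]
plate [577.1 147.4  10. ] [-35.5  52.4]
lit [607.4 100.3  23. ] [-0.5  8.6]
stub top at z 183.1617000522844
block top near L [ 13.1 -11.9   6.6]
block top near R [13.5 11.4  6.6]
block bottom near L [ 12.6 -11.   40.6]
bb R [12.8 10.2 40.6]
stub foot near [-7.1 -7.1  6.6]
plug end top [ 2.7 20.5 14.6]
```

```bash
python3 -m pendant '[{"dx":-8,"dy":9,"dz":5,"ax":0,"ay":0,"az":0,"grip":0.9},{"dx":-10,"dy":12,"dz":10,"ax":0,"ay":0,"az":0,"grip":0.9},{"dx":-7.2,"dy":7.6,"dz":15,"ax":0,"ay":0,"az":0,"grip":0.9},{"dx":0,"dy":0,"dz":15,"ax":0,"ay":0,"az":0,"grip":0.9},{"dx":0,"dy":0,"dz":7,"ax":0,"ay":0,"az":0,"grip":0.9},{"dx":0,"dy":0,"dz":0,"ax":0,"ay":0,"az":0,"grip":0.9},{"dx":0,"dy":0,"dz":0,"ax":0,"ay":0,"az":0,"grip":0.9},{"dx":0,"dy":0,"dz":0,"ax":0,"ay":0,"az":0,"grip":0.9},{"dx":0,"dy":0,"dz":0,"ax":0,"ay":0,"az":0,"grip":0.9},{"dx":0,"dy":0,"dz":0,"ax":0,"ay":0,"az":0,"grip":0.9}]'
python3 - <<'E'
from h import *
import pickle
s,p,R=pose();print(p.round(1),R[:,1].round(4),s['wrist_force'],delta((605.7,85.7,63.6)).round(1))
P=vision.camera_params("wrist")
im=vision.get_image("wrist");cv2.imwrite("pics/w5.png",im)
pickle.dump((P,p,R),open("w5.pkl","wb"))
a=cv2.resize(im[190:310,250:410],None,fx=5,fy=5,interpolation=cv2.INTER_CUBIC)
cv2.imwrite("pics/w5c.png",cv2.convertScaleAbs(a,alpha=1.6))
E
```

```text
clock: 7.35
ee_pos: [606.1, 85.8, 98.2]
orientation: [0.0, 0.052, 0.999, 0.0]
wrist_force: [-0.4, 0.4, -2.9]
gripper_width: 14.9
[606.1  85.8  98.2] [1.037e-01 9.946e-01 2.000e-04] [-0.43172492  0.4454203  -2.89495352] [ 0.4 -0.2 34.6]
```

View pics/w5c.png

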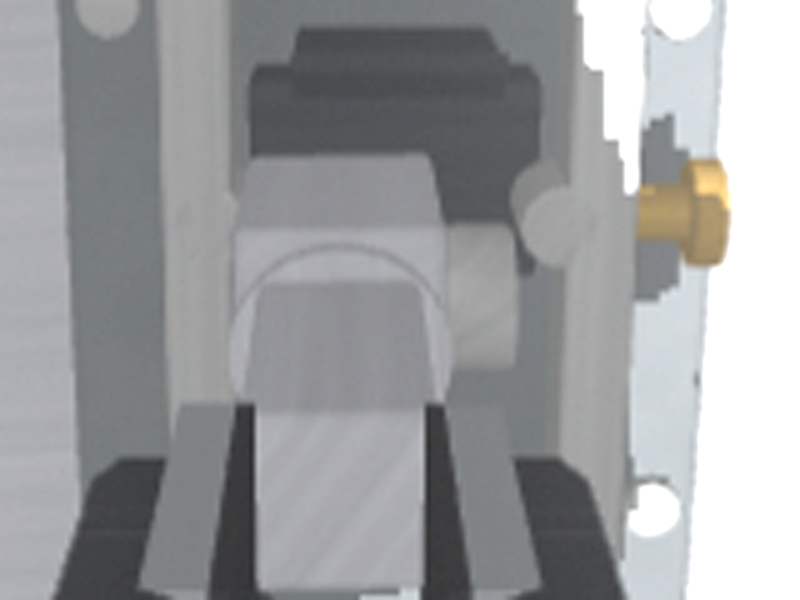

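```bash
python3 - <<'E'
from h import *
import pickle
P,p,R=pickle.load(open("w5.pkl","rb"))
def g(x,y,z):
    w=onz("wrist",(x/5+250,y/5+190),z,P);return (R.T@(w-p)).round(1)
ub=p[2]-40.6
for nm,x,y,z in[("padL centre",558,228,50),("padL left edge",524,228,50),("padL bottom edge",512,195,32),("plug end",517,330,ub+26),("block R",445,235,ub+34),("block L",233,235,ub+34),("block bot near L",248,155,ub),("bot near R",430,155,ub),("padR hint",229,205,50),("wall near R",540,70,41),("wall near L",250,70,41),("nearwalltop",390,92,41)]:
    print(nm,g(x,y,z))
E
```

```text
padL centre [ 0.5 29.3 48.2]
padL left edge [ 0.5 24.7 48.2]
padL bottom edge [ 0.  24.9 66.2]
plug end [-1.7 20.4 14.6]
block R [12.5 11.1  6.6]
block L [ 12.5 -12.3   6.6]
block bot near L [ 12.8 -12.4  40.6]
bot near R [12.8 11.3 40.6]
padR hint [  3.8 -15.5  48.2]
wall near R [20.6 27.3 57.2]
wall near L [ 20.6 -12.8  57.2]
nearwalltop [17.5  6.5 57.2]
```

```bash
python3 -m pendant '[{"dx":1.2,"dy":0,"dz":0,"ax":0,"ay":0,"az":0,"grip":0.9},{"dx":0,"dy":0,"dz":6,"ax":0,"ay":0,"az":0,"grip":0.9},{"dx":0,"dy":0,"dz":6,"ax":0,"ay":0,"az":0,"grip":0.9},{"dx":0,"dy":0,"dz":4,"ax":0,"ay":0,"az":0,"grip":0.9},{"dx":0,"dy":0,"dz":4,"ax":0,"ay":0,"az":0,"grip":0.9},{"dx":0,"dy":0,"dz":3,"ax":0,"ay":0,"az":0,"grip":0.9},{"dx":0,"dy":0,"dz":2,"ax":0,"ay":0,"az":0,"grip":0.9},{"dx":0,"dy":0,"dz":2,"ax":0,"ay":0,"az":0,"grip":0.9},{"dx":0,"dy":0,"dz":2,"ax":0,"ay":0,"az":0,"grip":0.9},{"dx":0,"dy":0,"dz":0,"ax":0,"ay":0,"az":0,"grip":0.9}]'
python3 - <<'E'
from h import *
s,p,R=pose();print(p.round(1),s['wrist_force'].round(2),s['torque'].round(3))
im=vision.get_image("wrist");cv2.imwrite("pics/w6.png",im)
a=cv2.resize(im[190:310,250:410],None,fx=5,fy=5,interpolation=cv2.INTER_CUBIC)
cv2.imwrite("pics/w6c.png",cv2.convertScaleAbs(a,alpha=1.6))
E
```

```text
clock: 8.4
ee_pos: [604.5, 86.0, 68.5]
orientation: [-0.0, 0.052, 0.999, -0.0]
wrist_force: [-0.2, 0.4, -1.8]
gripper_width: 14.8
[604.5  86.   68.5] [-0.23  0.43 -1.84] [-0.016  0.02  -0.056]
```

View pics/w6c.png

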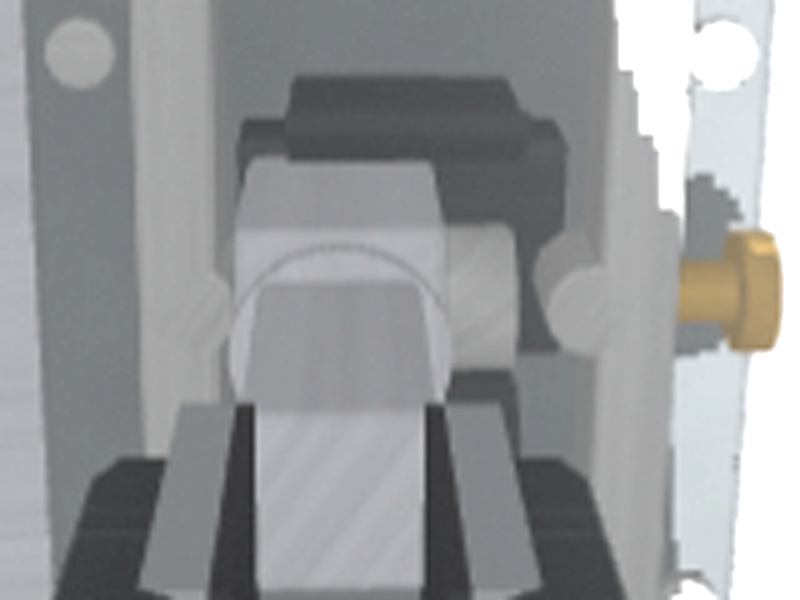

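The block is between the walls and touching nothing yet. The pads are clear on both sides, at (215,310) and (560,300), so I'll lower it the last 5 mm slowly.

```bash
python3 -m pendant '[{"dx":0,"dy":0,"dz":1,"ax":0,"ay":0,"az":0,"grip":0.9},{"dx":0,"dy":0,"dz":1,"ax":0,"ay":0,"az":0,"grip":0.9},{"dx":0,"dy":0,"dz":1,"ax":0,"ay":0,"az":0,"grip":0.9},{"dx":0,"dy":0,"dz":0.5,"ax":0,"ay":0,"az":0,"grip":0.9},{"dx":0,"dy":0,"dz":0.5,"ax":0,"ay":0,"az":0,"grip":0.9},{"dx":0,"dy":0,"dz":0,"ax":0,"ay":0,"az":0,"grip":0.9},{"dx":0,"dy":0,"dz":0,"ax":0,"ay":0,"az":0,"grip":0.9},{"dx":0,"dy":0,"dz":0,"ax":0,"ay":0,"az":0,"grip":0.9},{"dx":0,"dy":0,"dz":0,"ax":0,"ay":0,"az":0,"grip":0.9},{"dx":0,"dy":0,"dz":0,"ax":0,"ay":0,"az":0,"grip":0.9}]'
```

```text
clock: 9.45
ee_pos: [604.7, 86.0, 64.7]
orientation: [0.0, 0.052, 0.999, 0.0]
wrist_force: [0.5, -0.5, -2.7]
gripper_width: 15.0
```

```bash
python3 -m pendant '[{"dx":0,"dy":0,"dz":0.4,"ax":0,"ay":0,"az":0,"grip":0.9},{"dx":0,"dy":0,"dz":0.4,"ax":0,"ay":0,"az":0,"grip":0.9},{"dx":0,"dy":0,"dz":0.3,"ax":0,"ay":0,"az":0,"grip":0.9},{"dx":0,"dy":0,"dz":0.3,"ax":0,"ay":0,"az":0,"grip":0.9},{"dx":0,"dy":0,"dz":0,"ax":0,"ay":0,"az":0,"grip":0.9},{"dx":0,"dy":0,"dz":0,"ax":0,"ay":0,"az":0,"grip":0.9},{"dx":0,"dy":0,"dz":0,"ax":0,"ay":0,"az":0,"grip":0.9},{"dx":0,"dy":0,"dz":0,"ax":0,"ay":0,"az":0,"grip":0.9},{"dx":0,"dy":0,"dz":0,"ax":0,"ay":0,"az":0,"grip":0.9},{"dx":0,"dy":0,"dz":0,"ax":0,"ay":0,"az":0,"grip":0.9}]'
```

```text
clock: 10.45
ee_pos: [604.6, 86.0, 63.3]
orientation: [-0.0, 0.052, 0.999, -0.0]
wrist_force: [0.3, -0.9, -2.7]
gripper_width: 15.3
```

```bash
python3 -m pendant '[{"dx":0,"dy":0,"dz":0.3,"ax":0,"ay":0,"az":0,"grip":0.9},{"dx":0,"dy":0,"dz":0.3,"ax":0,"ay":0,"az":0,"grip":0.9},{"dx":0,"dy":0,"dz":0.3,"ax":0,"ay":0,"az":0,"grip":0.9},{"dx":0,"dy":0,"dz":0,"ax":0,"ay":0,"az":0,"grip":0.9},{"dx":0,"dy":0,"dz":0,"ax":0,"ay":0,"az":0,"grip":0.9},{"dx":0,"dy":0,"dz":0,"ax":0,"ay":0,"az":0,"grip":0.9},{"dx":0,"dy":0,"dz":0,"ax":0,"ay":0,"az":0,"grip":0.9},{"dx":0,"dy":0,"dz":0,"ax":0,"ay":0,"az":0,"grip":0.9},{"dx":0,"dy":0,"dz":0,"ax":0,"ay":0,"az":0,"grip":0.9},{"dx":0,"dy":0,"dz":0,"ax":0,"ay":0,"az":0,"grip":0.9}]'
```

```text
clock: 11.45
ee_pos: [605.1, 86.1, 63.2]
orientation: [0.001, 0.052, 0.999, 0.0]
wrist_force: [-2.3, 1.1, 9.1]
gripper_width: 15.3
```

Contact came at the expected floor height (TCP z 63.2), so I'll release and rise.

```bash
python3 -m pendant '[{"dx":0,"dy":0,"dz":-0.6,"ax":0,"ay":0,"az":0,"grip":0.9},{"dx":0,"dy":0,"dz":0,"ax":0,"ay":0,"az":0,"grip":0.5},{"dx":0,"dy":0,"dz":0,"ax":0,"ay":0,"az":0,"grip":0.3},{"dx":0,"dy":0,"dz":0,"ax":0,"ay":0,"az":0,"grip":0.1},{"dx":0,"dy":0,"dz":0,"ax":0,"ay":0,"az":0,"grip":0},{"dx":0,"dy":0,"dz":-10,"ax":0,"ay":0,"az":0,"grip":0},{"dx":0,"dy":0,"dz":-25,"ax":0,"ay":0,"az":0,"grip":0},{"dx":0,"dy":0,"dz":-30,"ax":0,"ay":0,"az":0,"grip":0},{"dx":0,"dy":0,"dz":-15,"ax":0,"ay":0,"az":0,"grip":0},{"dx":0,"dy":0,"dz":0,"ax":0,"ay":0,"az":0,"grip":0}]'
python3 - <<'E'
from h import *
import pickle
s,p,R=pose();print(p.round(1),s['wrist_force'].round(2))
P=vision.camera_params("wrist")
im=vision.get_image("wrist");cv2.imwrite("pics/w7.png",im)
pickle.dump((P,p,R),open("w7.pkl","wb"))
E
```

```text
clock: 12.45
ee_pos: [606.1, 86.2, 146.2]
orientation: [0.002, 0.052, 0.999, 0.0]
wrist_force: [0.3, -0.6, 1.1]
gripper_width: 85.6
[606.1  86.2 146.2] [ 0.33 -0.59  1.11]
```

View pics/w7.png

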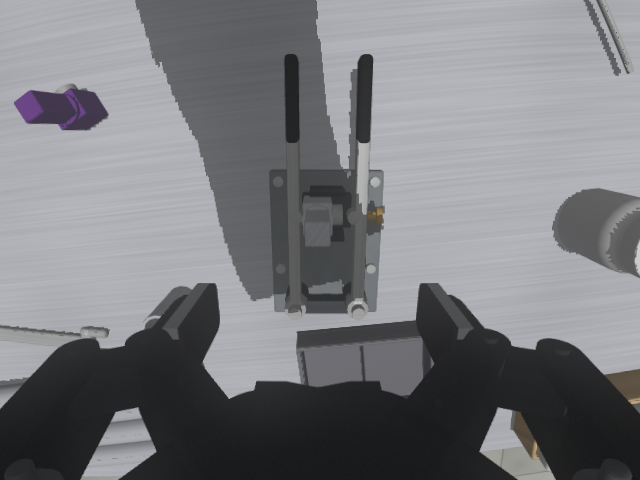

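The coupling stands upright in the slot at (318,220) with its plug facing the left pad at (352,216). Next I'll move over the handles.

```bash
python3 -m pendant '[{"dx":15,"dy":0,"dz":0,"ax":0,"ay":0,"az":0,"grip":0.1},{"dx":25,"dy":2,"dz":0,"ax":0,"ay":0,"az":0,"grip":0.1},{"dx":30,"dy":2,"dz":0,"ax":0,"ay":0,"az":0,"grip":0.1},{"dx":20,"dy":1.5,"dz":10,"ax":0,"ay":0,"az":0,"grip":0.1},{"dx":9.7,"dy":0,"dz":20,"ax":0,"ay":0,"az":0,"grip":0.1},{"dx":0,"dy":0,"dz":20,"ax":0,"ay":0,"az":0,"grip":0.1},{"dx":0,"dy":0,"dz":15,"ax":0,"ay":0,"az":0,"grip":0.1},{"dx":0,"dy":0,"dz":0,"ax":0,"ay":0,"az":0,"grip":0.1},{"dx":0,"dy":0,"dz":0,"ax":0,"ay":0,"az":0,"grip":0.1},{"dx":0,"dy":0,"dz":0,"ax":0,"ay":0,"az":0,"grip":0.1}]'
python3 - <<'E'
from h import *
import pickle
s,p,R=pose();print(p.round(1),s['wrist_force'].round(2),s['gripper_width'],delta((507.5,102,18)).round(1))
P=vision.camera_params("wrist")
im=vision.get_image("wrist");cv2.imwrite("pics/w8.png",im)
pickle.dump((P,p,R),open("w8.pkl","wb"))
E
```

```text
clock: 13.5
ee_pos: [506.4, 101.8, 78.7]
orientation: [0.0, 0.052, 0.999, 0.0]
wrist_force: [-0.1, 0.4, -0.2]
gripper_width: 77.4
[506.4 101.8  78.7] [-0.09  0.38 -0.2 ] 77.37074378228299 [-1.   0.2 60.7]
```

View pics/w8.png

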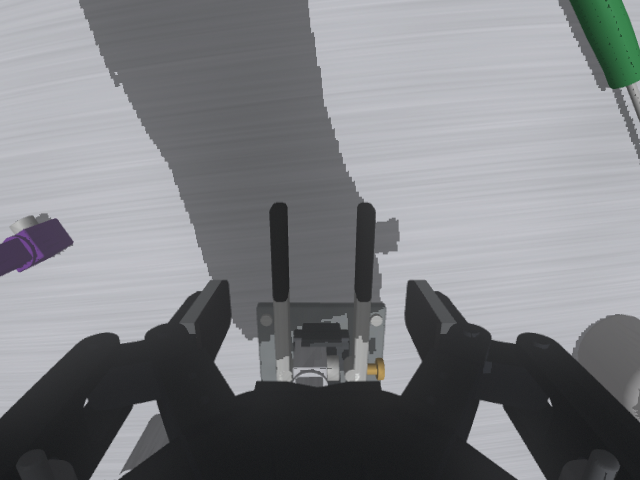

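The handles at (280,250) and (365,250) are centred between the open pads, so I'll descend.

```bash
python3 -m pendant '[{"dx":-1,"dy":0,"dz":8,"ax":0,"ay":0,"az":0,"grip":0.1},{"dx":0,"dy":0,"dz":14,"ax":0,"ay":0,"az":0,"grip":0.1},{"dx":0,"dy":0,"dz":18,"ax":0,"ay":0,"az":0,"grip":0.1},{"dx":0,"dy":0,"dz":14,"ax":0,"ay":0,"az":0,"grip":0.1},{"dx":0,"dy":0,"dz":6,"ax":0,"ay":0,"az":0,"grip":0.1},{"dx":0,"dy":0,"dz":0,"ax":0,"ay":0,"az":0,"grip":0.1},{"dx":0,"dy":0,"dz":0,"ax":0,"ay":0,"az":0,"grip":0.15},{"dx":0,"dy":0,"dz":0,"ax":0,"ay":0,"az":0,"grip":0.15},{"dx":0,"dy":0,"dz":0,"ax":0,"ay":0,"az":0,"grip":0.15},{"dx":0,"dy":0,"dz":0,"ax":0,"ay":0,"az":0,"grip":0.15}]'
python3 - <<'E'
from h import *
s,p,R=pose();print(p.round(1),s['wrist_force'].round(2),s['torque'].round(3),s['gripper_width'])
im=vision.get_image("wrist");cv2.imwrite("pics/w9.png",im)
E
```

```text
clock: 14.55
ee_pos: [507.3, 101.7, 18.4]
orientation: [0.0, 0.052, 0.999, 0.0]
wrist_force: [0.1, -0.2, -0.8]
gripper_width: 72.6
[507.3 101.7  18.4] [ 0.05 -0.2  -0.79] [-0.007 -0.018  0.022] 72.60985056663534
```

View pics/w9.png

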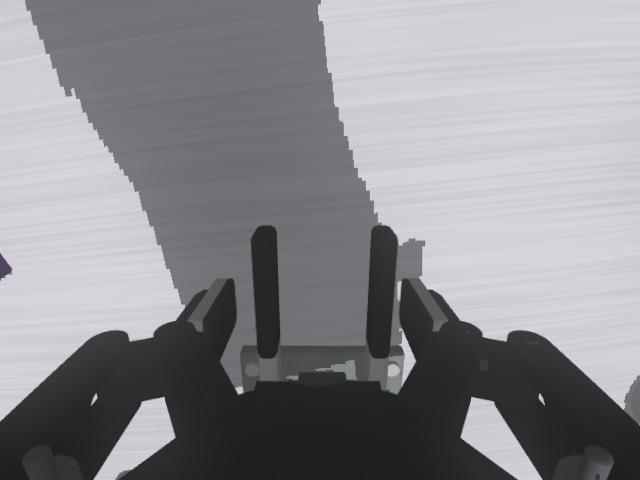

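```bash
python3 -m pendant '[{"dx":0,"dy":1,"dz":0,"ax":0,"ay":0,"az":0,"grip":0.18},{"dx":0,"dy":0,"dz":0,"ax":0,"ay":0,"az":0,"grip":0.18},{"dx":0,"dy":0,"dz":0,"ax":0,"ay":0,"az":0,"grip":0.21},{"dx":0,"dy":0,"dz":0,"ax":0,"ay":0,"az":0,"grip":0.21},{"dx":0,"dy":0,"dz":0,"ax":0,"ay":0,"az":0,"grip":0.24},{"dx":0,"dy":0,"dz":0,"ax":0,"ay":0,"az":0,"grip":0.24},{"dx":0,"dy":0,"dz":0,"ax":0,"ay":0,"az":0,"grip":0.24},{"dx":0,"dy":0,"dz":0,"ax":0,"ay":0,"az":0,"grip":0.24},{"dx":0,"dy":0,"dz":0,"ax":0,"ay":0,"az":0,"grip":0.24},{"dx":0,"dy":0,"dz":0,"ax":0,"ay":0,"az":0,"grip":0.24}]'
python3 - <<'E'
from h import *
s,p,R=pose();print(p.round(1),s['wrist_force'].round(2),s['torque'].round(3),s['gripper_width'])
im=vision.get_image("wrist");cv2.imwrite("pics/w10.png",im)
t=vision.get_image("top");s=vision.get_image("scene")
a=cv2.resize(t[160:300,230:330],None,fx=4,fy=4,interpolation=cv2.INTER_CUBIC)
b=cv2.resize(s[210:350,330:430],None,fx=4,fy=4,interpolation=cv2.INTER_CUBIC)
cv2.imwrite("pics/ts10.png",cv2.convertScaleAbs(np.hstack([a,b]),alpha=1.5))
E
```

```text
clock: 15.6
ee_pos: [507.1, 102.7, 18.0]
orientation: [-0.0, 0.052, 0.999, -0.0]
wrist_force: [-0.1, 0.1, 0.2]
gripper_width: 64.5
[507.1 102.7  18. ] [-0.06  0.08  0.24] [ 0.002  0.043 -0.029] 64.52944646908189
```

View pics/w10.png

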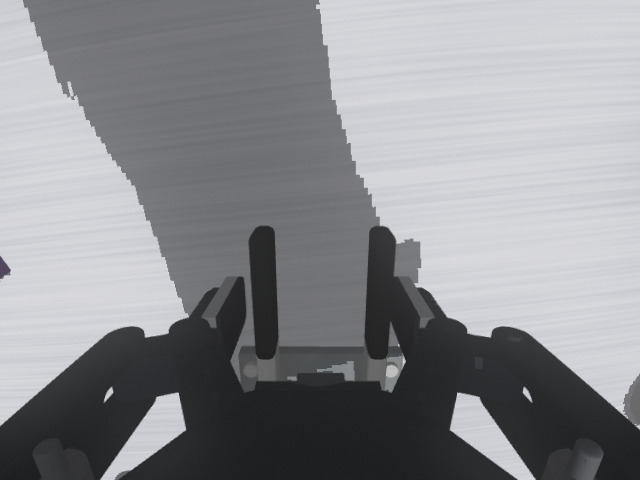

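View pics/ts10.png

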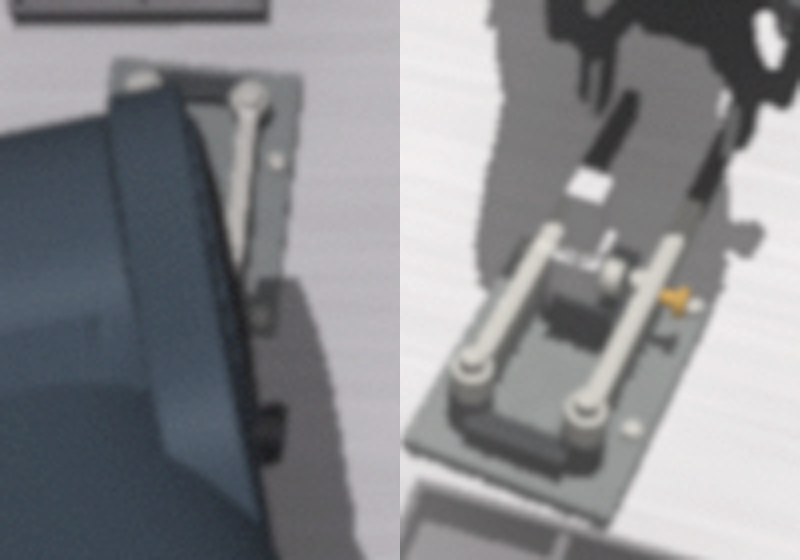

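```bash
cat > hw.py <<'E'
from h import *
import sys
def prof(tag):
    s,p,R=pose();print(p.round(1),s['wrist_force'].round(2),s['torque'].round(3),round(s['gripper_width'],2))
    im=vision.get_image("wrist");cv2.imwrite(f"pics/w{tag}.png",im)
    g=cv2.cvtColor(im,cv2.COLOR_BGR2GRAY)
    for r in(235,250,265):
        row=g[r].astype(float); m=row<75
        d=np.flatnonzero(np.diff(m[200:450].astype(int)))+200
        # subpixel edges
        e=[]
        for i in d: e.append(round(i+(75-row[i])/(row[i+1]-row[i]),2))
        print(r,e)
    sc=vision.get_image("scene")
    b=cv2.resize(sc[230:310,360:430],None,fx=7.4,fy=7.4,interpolation=cv2.INTER_CUBIC)
    cv2.imwrite(f"pics/s{tag}.png",cv2.convertScaleAbs(b,alpha=1.3))
if __name__=="__main__": prof(sys.argv[1])
E
python3 -m pendant '[{"dx":0,"dy":0,"dz":0,"ax":0,"ay":0,"az":0,"grip":0.26},{"dx":0,"dy":0,"dz":0,"ax":0,"ay":0,"az":0,"grip":0.26},{"dx":0,"dy":0,"dz":0,"ax":0,"ay":0,"az":0,"grip":0.27},{"dx":0,"dy":0,"dz":0,"ax":0,"ay":0,"az":0,"grip":0.27},{"dx":0,"dy":0,"dz":0,"ax":0,"ay":0,"az":0,"grip":0.28},{"dx":0,"dy":0,"dz":0,"ax":0,"ay":0,"az":0,"grip":0.28},{"dx":0,"dy":0,"dz":0,"ax":0,"ay":0,"az":0,"grip":0.28},{"dx":0,"dy":0,"dz":0,"ax":0,"ay":0,"az":0,"grip":0.28},{"dx":0,"dy":0,"dz":0,"ax":0,"ay":0,"az":0,"grip":0.28},{"dx":0,"dy":0,"dz":0,"ax":0,"ay":0,"az":0,"grip":0.28}]'
python3 hw.py 11
```

```text
clock: 16.75
ee_pos: [507.1, 102.7, 18.0]
orientation: [-0.0, 0.052, 0.999, -0.0]
wrist_force: [0.1, 0.4, 0.1]
gripper_width: 61.6
[507.1 102.7  18. ] [0.07 0.44 0.08] [-0.038  0.006  0.036] 61.59
235 [np.float64(250.29), np.float64(274.37), np.float64(368.75), np.float64(392.27)]
250 [np.float64(248.8), np.float64(274.69), np.float64(368.26), np.float64(394.6)]
265 [np.float64(249.62), np.float64(275.42), np.float64(367.55), np.float64(393.61)]
```

View pics/w11.png

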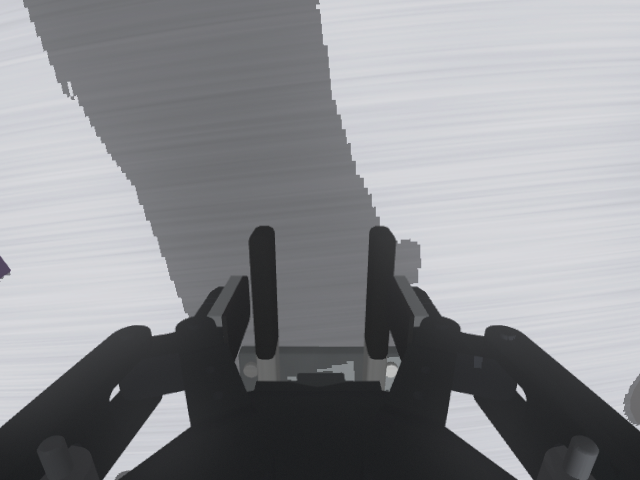

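View pics/s11.png

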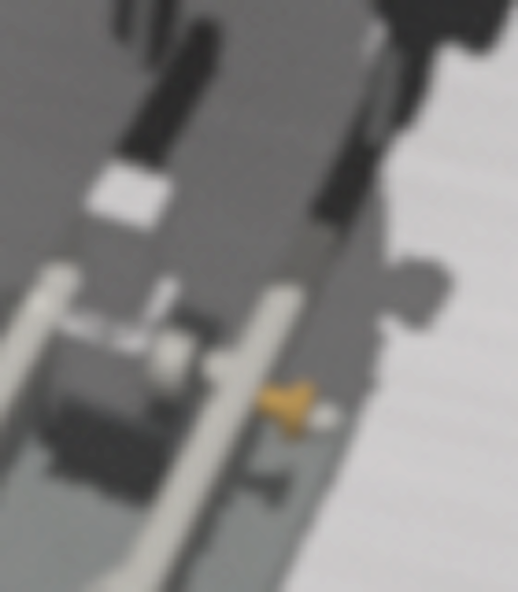

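```bash
python3 -m pendant '[{"dx":0,"dy":0,"dz":0,"ax":0,"ay":0,"az":0,"grip":0.285},{"dx":0,"dy":0,"dz":0,"ax":0,"ay":0,"az":0,"grip":0.29},{"dx":0,"dy":0,"dz":0,"ax":0,"ay":0,"az":0,"grip":0.295},{"dx":0,"dy":0,"dz":0,"ax":0,"ay":0,"az":0,"grip":0.3},{"dx":0,"dy":0,"dz":0,"ax":0,"ay":0,"az":0,"grip":0.305},{"dx":0,"dy":0,"dz":0,"ax":0,"ay":0,"az":0,"grip":0.31},{"dx":0,"dy":0,"dz":0,"ax":0,"ay":0,"az":0,"grip":0.31},{"dx":0,"dy":0,"dz":0,"ax":0,"ay":0,"az":0,"grip":0.31},{"dx":0,"dy":0,"dz":0,"ax":0,"ay":0,"az":0,"grip":0.31},{"dx":0,"dy":0,"dz":0,"ax":0,"ay":0,"az":0,"grip":0.31}]'
python3 hw.py 12
```

```text
clock: 17.85
ee_pos: [507.2, 102.7, 18.0]
orientation: [0.0, 0.052, 0.999, 0.0]
wrist_force: [-0.9, 0.8, -0.5]
gripper_width: 59.0
[507.2 102.7  18. ] [-0.87  0.78 -0.47] [-0.013  0.06   0.067] 58.98
235 [np.float64(250.31), np.float64(274.36), np.float64(368.77), np.float64(392.29)]
250 [np.float64(248.8), np.float64(274.71), np.float64(368.27), np.float64(394.59)]
265 [np.float64(249.6), np.float64(275.42), np.float64(367.56), np.float64(393.61)]
```

```bash
python3 -m pendant '[{"dx":0,"dy":0,"dz":0,"ax":0,"ay":0,"az":0,"grip":0.315},{"dx":0,"dy":0,"dz":0,"ax":0,"ay":0,"az":0,"grip":0.32},{"dx":0,"dy":0,"dz":0,"ax":0,"ay":0,"az":0,"grip":0.325},{"dx":0,"dy":0,"dz":0,"ax":0,"ay":0,"az":0,"grip":0.33},{"dx":0,"dy":0,"dz":0,"ax":0,"ay":0,"az":0,"grip":0.335},{"dx":0,"dy":0,"dz":0,"ax":0,"ay":0,"az":0,"grip":0.34},{"dx":0,"dy":0,"dz":0,"ax":0,"ay":0,"az":0,"grip":0.34},{"dx":0,"dy":0,"dz":0,"ax":0,"ay":0,"az":0,"grip":0.34},{"dx":0,"dy":0,"dz":0,"ax":0,"ay":0,"az":0,"grip":0.34},{"dx":0,"dy":0,"dz":0,"ax":0,"ay":0,"az":0,"grip":0.34}]'
python3 hw.py 13
```

```text
clock: 18.95
ee_pos: [507.2, 102.7, 18.0]
orientation: [0.0, 0.052, 0.999, 0.0]
wrist_force: [0.4, 0.2, -0.1]
gripper_width: 56.7
[507.2 102.7  18. ] [ 0.36  0.19 -0.08] [-0.004 -0.035  0.003] 56.67
235 [np.float64(250.29), np.float64(274.39), np.float64(368.76), np.float64(392.27)]
250 [np.float64(248.78), np.float64(274.71), np.float64(368.28), np.float64(394.61)]
265 [np.float64(249.62), np.float64(275.43), np.float64(367.54), np.float64(393.59)]
```

View pics/w13.png

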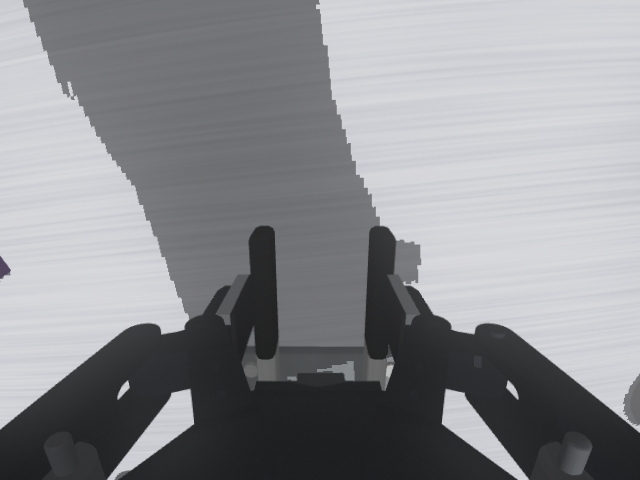

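```bash
python3 -m pendant '[{"dx":0,"dy":0,"dz":0,"ax":0,"ay":0,"az":0,"grip":0.345},{"dx":0,"dy":0,"dz":0,"ax":0,"ay":0,"az":0,"grip":0.35},{"dx":0,"dy":0,"dz":0,"ax":0,"ay":0,"az":0,"grip":0.355},{"dx":0,"dy":0,"dz":0,"ax":0,"ay":0,"az":0,"grip":0.36},{"dx":0,"dy":0,"dz":0,"ax":0,"ay":0,"az":0,"grip":0.365},{"dx":0,"dy":0,"dz":0,"ax":0,"ay":0,"az":0,"grip":0.37},{"dx":0,"dy":0,"dz":0,"ax":0,"ay":0,"az":0,"grip":0.37},{"dx":0,"dy":0,"dz":0,"ax":0,"ay":0,"az":0,"grip":0.37},{"dx":0,"dy":0,"dz":0,"ax":0,"ay":0,"az":0,"grip":0.37},{"dx":0,"dy":0,"dz":0,"ax":0,"ay":0,"az":0,"grip":0.37}]'
python3 hw.py 14
```

```text
clock: 20.05
ee_pos: [507.2, 102.7, 18.0]
orientation: [0.0, 0.052, 0.999, -0.0]
wrist_force: [0.4, -0.2, -0.1]
gripper_width: 54.0
[507.2 102.7  18. ] [ 0.39 -0.2  -0.07] [-0.075 -0.059 -0.017] 53.99
235 [np.float64(250.28), np.float64(274.38), np.float64(368.76), np.float64(392.28)]
250 [np.float64(248.79), np.float64(274.71), np.float64(368.26), np.float64(394.57)]
265 [np.float64(249.61), np.float64(275.44), np.float64(367.55), np.float64(393.61)]
```

View pics/w14.png

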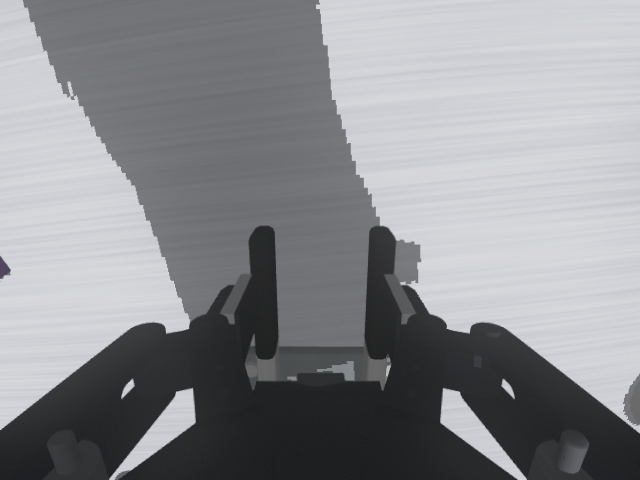

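```bash
python3 - <<'E'
from h import *
for r,a,b in((250,248.8,394.6),(265,249.6,393.6)):
    for z in(40,50): 
        A=onz("wrist",(a,r),z);B=onz("wrist",(b,r),z);print(r,z,A.round(1),B.round(1),np.linalg.norm(A-B).round(1))
s,p,R=pose()
for z in(18,22,26,30):
    A=onz("wrist",(251,275),z);B=onz("wrist",(386,275),z);print(z,(R.T@(A-p)).round(1),(R.T@(B-p)).round(1))
im=cv2.imread("pics/w14.png")
cv2.imwrite("pics/w14c.png",cv2.convertScaleAbs(cv2.resize(im[215:345,190:450],None,fx=3,fy=3,interpolation=cv2.INTER_CUBIC),alpha=2))
E
```

```text
250 40 [488.8  71.3  40. ] [495.9 139.6  40. ] 68.7
250 50 [485.5  73.8  50. ] [492.2 137.6  50. ] 64.1
265 40 [496.3  70.4  40. ] [503.5 138.9  40. ] 68.8
265 50 [492.5  73.   50. ] [499.2 136.9  50. ] 64.2
18 [ -7.5 -37.5   0. ] [-7.5 37.1  0. ]
22 [ -5.7 -36.7  -4. ] [-5.7 36.2 -4. ]
26 [ -4.  -35.8  -8. ] [-4.  35.4 -8. ]
30 [ -2.2 -34.9 -12. ] [ -2.2  34.5 -12. ]
```

View pics/w14c.png

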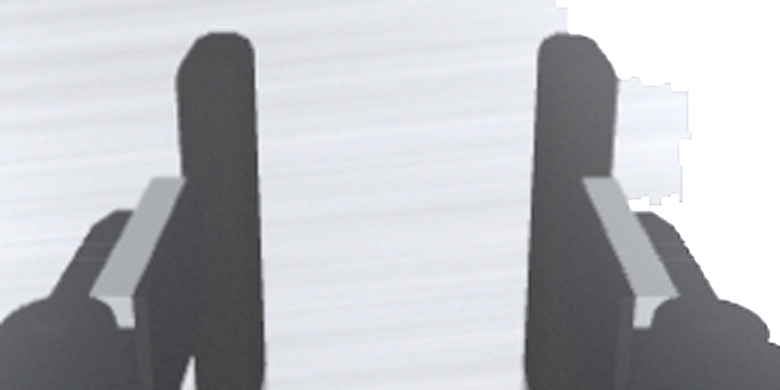

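```bash
python3 - <<'E'
from h import *
s,p,R=pose()
def onx(px,x):
    c,d=ray("wrist",px); c=R.T@(c-p); d=R.T@d
    return (c+d*(x-c[0])/d[0]).round(1)
for x in(11,-11):
  for q in((187,178),(155,178),(135,296),(92,296),(585,178),(632,296)):
    print(x,q,onx((q[0]/3+190,q[1]/3+215),x))
E
```

```text
11 (187, 178) [ 11.  -28.1 -41.2]
11 (155, 178) [ 11.  -32.6 -41.3]
11 (135, 296) [ 11.  -27.9 -73.4]
11 (92, 296) [ 11.  -32.7 -73.4]
11 (585, 178) [ 11.   27.6 -41.2]
11 (632, 296) [ 11.   26.6 -73.4]
-11 (187, 178) [-11.  -38.6   9. ]
-11 (155, 178) [-11.  -44.8   8.9]
-11 (135, 296) [-11.  -38.4 -35.5]
-11 (92, 296) [-11.  -44.9 -35.6]
-11 (585, 178) [-11.   38.5   8.9]
-11 (632, 296) [-11.   37.2 -35.6]
```

```bash
python3 - <<'E'
from h import *
import pickle
P,p,R=pickle.load(open("w5.pkl","rb"))
def onx(px,x):
    c,d=ray("wrist",px,P); c=R.T@(c-p); d=R.T@d
    return (c+d*(x-c[0])/d[0]).round(1)
for x in(11,5,0,-5,-11):
    print(x,[onx((q[0]/5+250,q[1]/5+190),x) for q in((238,405),(443,405),(210,590),(482,590))])
im=cv2.imread("pics/w5.png")
cv2.imwrite("pics/w5d.png",cv2.convertScaleAbs(cv2.resize(im[240:400,240:400],None,fx=3.7,fy=3.7,interpolation=cv2.INTER_CUBIC),alpha=2.5))
E
```

```text
11 [array([ 11. ,  -9.3, -37.5]), array([ 11. ,   8.3, -37.5]), array([ 11. ,  -9.4, -69.3]), array([ 11. ,   9.1, -69.3])]
5 [array([  5. , -10.2, -23.4]), array([  5. ,   9.3, -23.4]), array([  5. , -10.3, -58.6]), array([  5. ,  10.1, -58.6])]
0 [array([  0. , -10.9, -11.7]), array([  0. ,  10. , -11.7]), array([  0. , -11.1, -49.7]), array([  0. ,  10.9, -49.7])]
-5 [array([ -5. , -11.7,   0.1]), array([-5. , 10.8,  0.1]), array([ -5. , -11.8, -40.7]), array([ -5. ,  11.8, -40.7])]
-11 [array([-11. , -12.6,  14.1]), array([-11. ,  11.8,  14.1]), array([-11. , -12.7, -30. ]), array([-11. ,  12.8, -30. ])]
```

View pics/w5d.png

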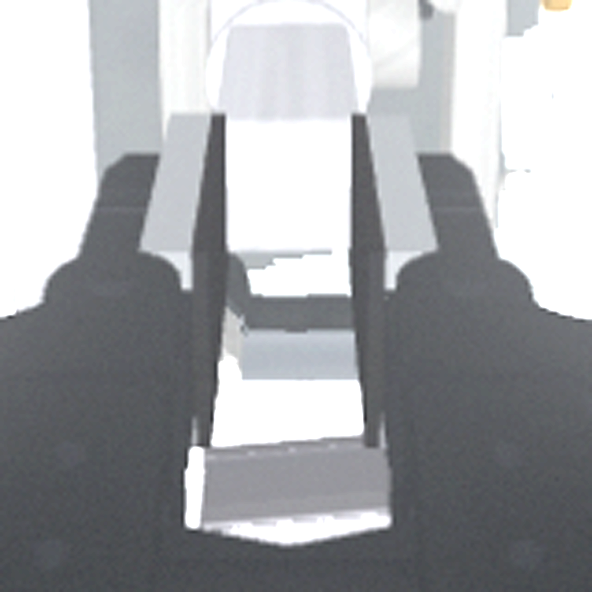

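```bash
python3 - <<'E'
from h import *
sc=vision.get_image("scene")
cv2.imwrite("pics/s15.png",cv2.convertScaleAbs(cv2.resize(sc[150:290,350:470],None,fx=5,fy=5,interpolation=cv2.INTER_CUBIC)[:600*2:1][:, :],alpha=1.8)[:600])
s,p,R=pose()
for d in(0,10,20,30,40,50):
    for y in(-28,28):
        w=p+R@np.array([0,y,-d]);q=proj("scene",[w])[0];print(d,y,((q-[350,150])*5).round(0))
E
```

```text
0 -28 [158. 495.]
0 28 [282. 535.]
10 -28 [159. 478.]
10 28 [285. 518.]
20 -28 [161. 461.]
20 28 [288. 501.]
30 -28 [163. 444.]
30 28 [291. 484.]
40 -28 [165. 426.]
40 28 [294. 466.]
50 -28 [167. 408.]
50 28 [297. 448.]
```

View pics/s15.png

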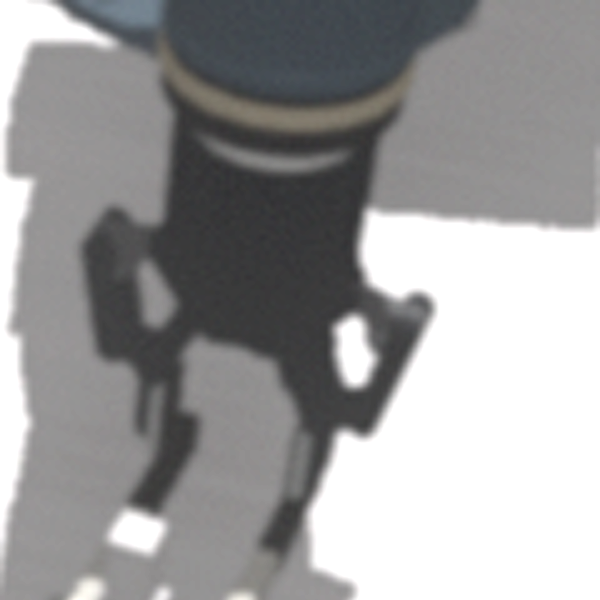

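```bash
python3 - <<'E'
from h import *
print("scene cam",ray("scene",(320,240))[0].round(0),"wrist cam",ray("wrist",(320,240))[0].round(0))
im=cv2.imread("pics/scene0.png")
s,p,R=pose()
for y in(-37,-32,32,37):
    for d in(0,10,20,30,40,50):
        w=p+R@np.array([0,y,-d]);q=proj("scene",[w])[0];print(y,d,(q.round(1)), (400+(q[0]-330)*4).round(0),((q[1]-210)*4).round(0))
b=cv2.imread("pics/ts10.png")[0:250,520:800]
cv2.imwrite("pics/ts10c.png",cv2.resize(b,None,fx=2.4,fy=2.4))
E
```

```text
scene cam [1183.  202.  674.] wrist cam [439. 109. 190.]
-37 0 [377.6 247.7] 590.0 151.0
-37 10 [377.9 244.4] 592.0 137.0
-37 20 [378.3 240.9] 593.0 124.0
-37 30 [378.7 237.5] 595.0 110.0
-37 40 [379.  233.9] 596.0 96.0
-37 50 [379.4 230.3] 598.0 81.0
-32 0 [379.8 248.4] 599.0 154.0
-32 10 [380.1 245.1] 601.0 140.0
-32 20 [380.5 241.6] 602.0 127.0
-32 30 [380.9 238.2] 604.0 113.0
-32 40 [381.3 234.6] 605.0 98.0
-32 50 [381.7 231. ] 607.0 84.0
32 0 [408.2 257.7] 713.0 191.0
32 10 [408.8 254.3] 715.0 177.0
32 20 [409.4 250.8] 718.0 163.0
32 30 [410.  247.3] 720.0 149.0
32 40 [410.6 243.8] 723.0 135.0
32 50 [411.3 240.2] 725.0 121.0
37 0 [410.5 258.4] 722.0 194.0
37 10 [411.1 255. ] 724.0 180.0
37 20 [411.7 251.6] 727.0 166.0
37 30 [412.3 248.1] 729.0 152.0
37 40 [413.  244.5] 732.0 138.0
37 50 [413.6 240.9] 734.0 124.0
```

View pics/ts10c.png

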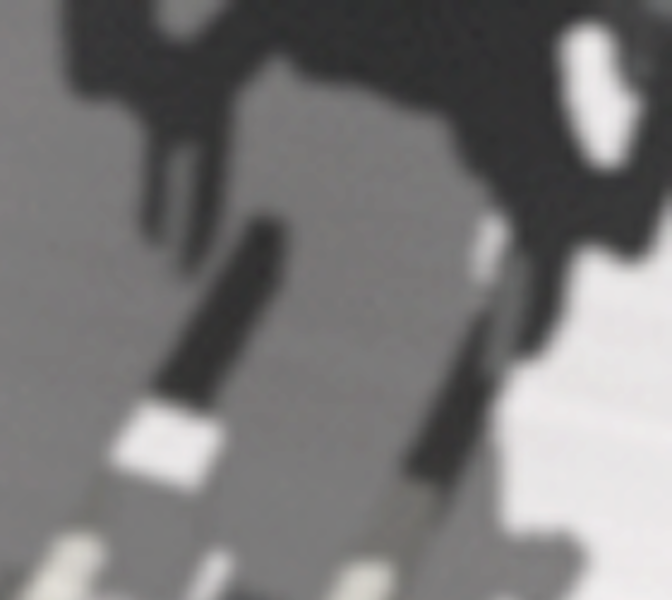

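Both cameras put the finger ends about 38 mm above the reported TCP, so the pads are passing over the handles. I'll reopen and go lower, watching the force.

```bash
python3 -m pendant '[{"dx":0,"dy":0,"dz":0,"ax":0,"ay":0,"az":0,"grip":0.25},{"dx":0,"dy":0,"dz":0,"ax":0,"ay":0,"az":0,"grip":0.12},{"dx":0,"dy":0,"dz":0,"ax":0,"ay":0,"az":0,"grip":0.12},{"dx":0,"dy":0,"dz":0,"ax":0,"ay":0,"az":0,"grip":0.12},{"dx":0,"dy":0,"dz":3,"ax":0,"ay":0,"az":0,"grip":0.12},{"dx":0,"dy":0,"dz":3,"ax":0,"ay":0,"az":0,"grip":0.12},{"dx":0,"dy":0,"dz":2,"ax":0,"ay":0,"az":0,"grip":0.12},{"dx":0,"dy":0,"dz":2,"ax":0,"ay":0,"az":0,"grip":0.12},{"dx":0,"dy":0,"dz":2,"ax":0,"ay":0,"az":0,"grip":0.12},{"dx":0,"dy":0,"dz":0,"ax":0,"ay":0,"az":0,"grip":0.12}]'
python3 hw.py 16
```

```text
clock: 21.2
ee_pos: [507.0, 102.6, 5.7]
orientation: [-0.0, 0.052, 0.999, -0.0]
wrist_force: [0.2, 0.1, 1.0]
gripper_width: 75.6
[507.  102.6   5.7] [0.16 0.07 0.99] [ 0.013  0.003 -0.02 ] 75.59
235 [np.float64(250.78), np.float64(268.44), np.float64(375.83), np.float64(391.47)]
250 [np.float64(242.46), np.float64(271.36), np.float64(372.6), np.float64(401.33)]
265 [np.float64(243.36), np.float64(272.07), np.float64(371.68), np.float64(401.0)]
```

View pics/w16.png

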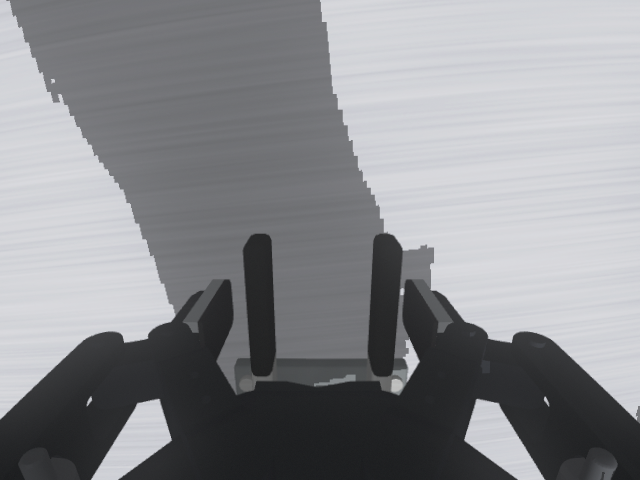

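```bash
python3 -m pendant '[{"dx":0,"dy":0,"dz":2,"ax":0,"ay":0,"az":0,"grip":0.12},{"dx":0,"dy":0,"dz":2,"ax":0,"ay":0,"az":0,"grip":0.12},{"dx":0,"dy":0,"dz":2,"ax":0,"ay":0,"az":0,"grip":0.12},{"dx":0,"dy":0,"dz":2,"ax":0,"ay":0,"az":0,"grip":0.12},{"dx":0,"dy":0,"dz":2,"ax":0,"ay":0,"az":0,"grip":0.12},{"dx":0,"dy":0,"dz":0,"ax":0,"ay":0,"az":0,"grip":0.17},{"dx":0,"dy":0,"dz":0,"ax":0,"ay":0,"az":0,"grip":0.19},{"dx":0,"dy":0,"dz":0,"ax":0,"ay":0,"az":0,"grip":0.19},{"dx":0,"dy":0,"dz":0,"ax":0,"ay":0,"az":0,"grip":0.19},{"dx":0,"dy":0,"dz":0,"ax":0,"ay":0,"az":0,"grip":0.19}]'
python3 hw.py 17; python3 - <<'E'
from h import *
im=cv2.imread("pics/w17.png")
cv2.imwrite("pics/w17c.png",cv2.convertScaleAbs(cv2.resize(im[215:365,190:450],None,fx=3,fy=3,interpolation=cv2.INTER_CUBIC),alpha=2))
sc=vision.get_image("scene")
cv2.imwrite("pics/s17b.png",cv2.convertScaleAbs(cv2.resize(sc[210:310,350:450],None,fx=6,fy=6,interpolation=cv2.INTER_CUBIC),alpha=1.6))
E
```

```text
clock: 22.3
ee_pos: [507.2, 102.7, -3.9]
orientation: [0.0, 0.052, 0.999, 0.0]
wrist_force: [-0.3, -0.5, -0.3]
gripper_width: 68.8
[507.2 102.7  -3.9] [-0.26 -0.46 -0.26] [ 0.065 -0.002  0.043] 68.75
235 []
250 [np.float64(240.43), np.float64(268.07), np.float64(375.55), np.float64(402.28)]
265 [np.float64(237.46), np.float64(268.5), np.float64(374.71), np.float64(406.36)]
```

View pics/w17c.png

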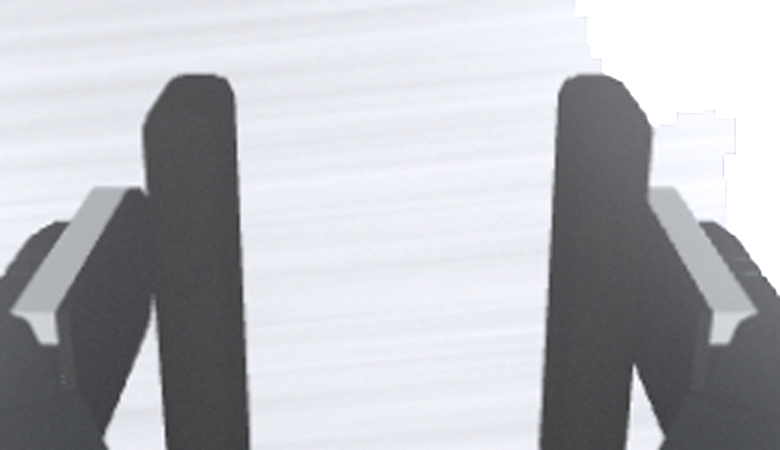

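View pics/s17b.png

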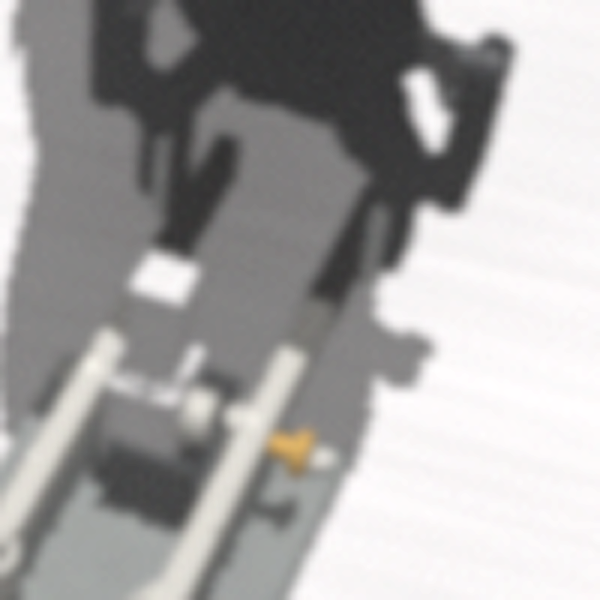

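```bash
python3 -m pendant '[{"dx":0,"dy":0,"dz":1.5,"ax":0,"ay":0,"az":0,"grip":0.17},{"dx":0,"dy":0,"dz":1.5,"ax":0,"ay":0,"az":0,"grip":0.17},{"dx":0,"dy":0,"dz":1.5,"ax":0,"ay":0,"az":0,"grip":0.17},{"dx":0,"dy":0,"dz":1.5,"ax":0,"ay":0,"az":0,"grip":0.17},{"dx":0,"dy":0,"dz":1,"ax":0,"ay":0,"az":0,"grip":0.2},{"dx":0,"dy":0,"dz":0,"ax":0,"ay":0,"az":0,"grip":0.22},{"dx":0,"dy":0,"dz":0,"ax":0,"ay":0,"az":0,"grip":0.23},{"dx":0,"dy":0,"dz":0,"ax":0,"ay":0,"az":0,"grip":0.23},{"dx":0,"dy":0,"dz":0,"ax":0,"ay":0,"az":0,"grip":0.23},{"dx":0,"dy":0,"dz":0,"ax":0,"ay":0,"az":0,"grip":0.23}]'
python3 hw.py 18
```

```text
clock: 23.45
ee_pos: [507.2, 102.7, -10.9]
orientation: [0.0, 0.052, 0.999, 0.0]
wrist_force: [-0.6, 0.2, -0.1]
gripper_width: 66.0
[507.2 102.7 -10.9] [-0.55  0.18 -0.13] [ 0.031 -0.009  0.027] 65.97
235 []
250 [np.float64(240.42), np.float64(264.41), np.float64(374.5), np.float64(397.22)]
265 [np.float64(232.56), np.float64(265.84), np.float64(373.04), np.float64(406.15)]
```

View pics/w18.png

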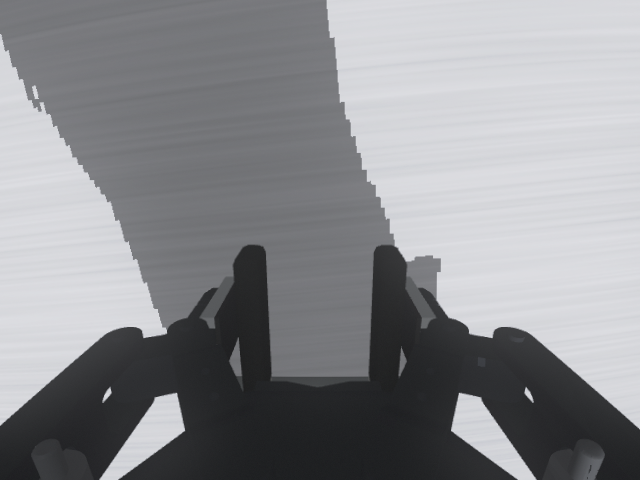

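```bash
sed -i 's/(235,250,265)/(265,280,295)/' hw.py; python3 -m pendant '[{"dx":0,"dy":0,"dz":0,"ax":0,"ay":0,"az":0,"grip":0.24},{"dx":0,"dy":0,"dz":0,"ax":0,"ay":0,"az":0,"grip":0.25},{"dx":0,"dy":0,"dz":0,"ax":0,"ay":0,"az":0,"grip":0.26},{"dx":0,"dy":0,"dz":0,"ax":0,"ay":0,"az":0,"grip":0.27},{"dx":0,"dy":0,"dz":0,"ax":0,"ay":0,"az":0,"grip":0.28},{"dx":0,"dy":0,"dz":0,"ax":0,"ay":0,"az":0,"grip":0.28},{"dx":0,"dy":0,"dz":0,"ax":0,"ay":0,"az":0,"grip":0.28},{"dx":0,"dy":0,"dz":0,"ax":0,"ay":0,"az":0,"grip":0.28},{"dx":0,"dy":0,"dz":0,"ax":0,"ay":0,"az":0,"grip":0.28},{"dx":0,"dy":0,"dz":0,"ax":0,"ay":0,"az":0,"grip":0.28}]'
python3 hw.py 19
```

```text
clock: 24.55
ee_pos: [507.1, 102.7, -11.0]
orientation: [-0.0, 0.052, 0.999, -0.0]
wrist_force: [0.5, 0.8, 0.2]
gripper_width: 61.6
[507.1 102.7 -11. ] [0.52 0.77 0.21] [ 0.028 -0.035  0.008] 61.61
265 [np.float64(233.68), np.float64(266.66), np.float64(366.72), np.float64(399.26)]
280 [np.float64(234.22), np.float64(267.49), np.float64(366.55), np.float64(399.0)]
295 [np.float64(207.76), np.float64(218.85), np.float64(231.45), np.float64(268.12), np.float64(366.31), np.float64(403.57), np.float64(416.1), np.float64(427.06)]
```

View pics/s19.png

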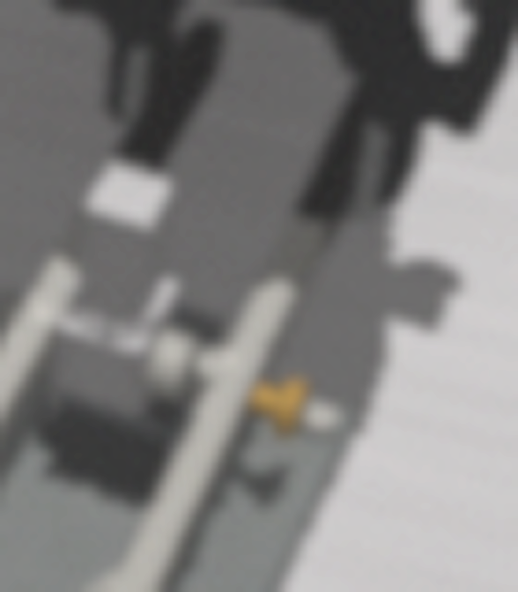

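```bash
python3 -m pendant '[{"dx":0,"dy":0.5,"dz":0,"ax":0,"ay":0,"az":0,"grip":0.285},{"dx":0,"dy":0.5,"dz":0,"ax":0,"ay":0,"az":0,"grip":0.29},{"dx":0,"dy":0,"dz":0,"ax":0,"ay":0,"az":0,"grip":0.295},{"dx":0,"dy":0,"dz":0,"ax":0,"ay":0,"az":0,"grip":0.3},{"dx":0,"dy":0,"dz":0,"ax":0,"ay":0,"az":0,"grip":0.305},{"dx":0,"dy":0,"dz":0,"ax":0,"ay":0,"az":0,"grip":0.31},{"dx":0,"dy":0,"dz":0,"ax":0,"ay":0,"az":0,"grip":0.31},{"dx":0,"dy":0,"dz":0,"ax":0,"ay":0,"az":0,"grip":0.31},{"dx":0,"dy":0,"dz":0,"ax":0,"ay":0,"az":0,"grip":0.31},{"dx":0,"dy":0,"dz":0,"ax":0,"ay":0,"az":0,"grip":0.31}]'
python3 hw.py 20
```

```text
clock: 25.65
ee_pos: [507.3, 103.6, -11.0]
orientation: [0.0, 0.052, 0.999, -0.0]
wrist_force: [-0.1, -0.7, 1.0]
gripper_width: 58.8
[507.3 103.6 -11. ] [-0.1  -0.69  1.04] [-0.262  0.018  0.005] 58.77
265 [np.float64(238.27), np.float64(270.64), np.float64(363.59), np.float64(395.67)]
280 [np.float64(238.62), np.float64(271.09), np.float64(363.46), np.float64(395.52)]
295 [np.float64(210.73), np.float64(222.4), np.float64(234.83), np.float64(271.53), np.float64(363.32), np.float64(399.96), np.float64(413.11), np.float64(423.69)]
```

```bash
python3 -m pendant '[{"dx":0,"dy":0,"dz":0,"ax":0,"ay":0,"az":0,"grip":0.314},{"dx":0,"dy":0,"dz":0,"ax":0,"ay":0,"az":0,"grip":0.318},{"dx":0,"dy":0,"dz":0,"ax":0,"ay":0,"az":0,"grip":0.322},{"dx":0,"dy":0,"dz":0,"ax":0,"ay":0,"az":0,"grip":0.326},{"dx":0,"dy":0,"dz":0,"ax":0,"ay":0,"az":0,"grip":0.33},{"dx":0,"dy":0,"dz":0,"ax":0,"ay":0,"az":0,"grip":0.33},{"dx":0,"dy":0,"dz":0,"ax":0,"ay":0,"az":0,"grip":0.33},{"dx":0,"dy":0,"dz":0,"ax":0,"ay":0,"az":0,"grip":0.33},{"dx":0,"dy":0,"dz":0,"ax":0,"ay":0,"az":0,"grip":0.33},{"dx":0,"dy":0,"dz":0,"ax":0,"ay":0,"az":0,"grip":0.33}]'
python3 hw.py 21
```

```text
clock: 26.75
ee_pos: [507.3, 103.7, -11.0]
orientation: [0.0, 0.052, 0.999, -0.0]
wrist_force: [-1.0, 0.1, 2.6]
gripper_width: 57.2
[507.3 103.7 -11. ] [-0.96  0.08  2.56] [-0.134  0.074  0.015] 57.16
265 [np.float64(241.03), np.float64(273.22), np.float64(361.4), np.float64(393.08)]
280 [np.float64(241.12), np.float64(273.43), np.float64(361.37), np.float64(393.1)]
295 [np.float64(213.06), np.float64(224.36), np.float64(236.94), np.float64(273.53), np.float64(360.93), np.float64(397.77), np.float64(410.71), np.float64(421.71)]
```

View pics/s21.png

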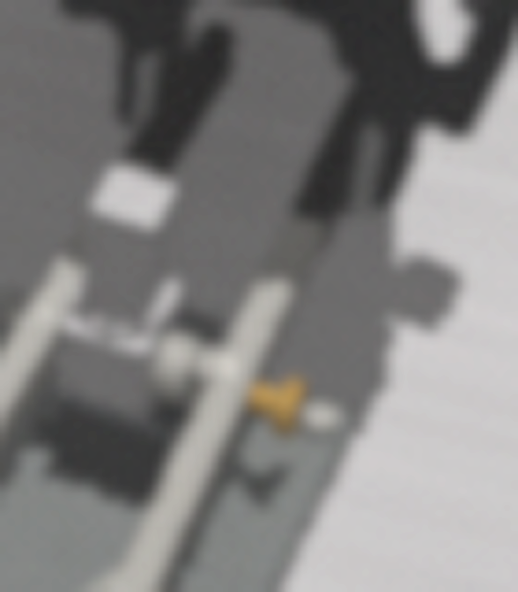

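```bash
python3 -m pendant '[{"dx":0,"dy":0,"dz":0,"ax":0,"ay":0,"az":0,"grip":0.332},{"dx":0,"dy":0,"dz":0,"ax":0,"ay":0,"az":0,"grip":0.334},{"dx":0,"dy":0,"dz":0,"ax":0,"ay":0,"az":0,"grip":0.336},{"dx":0,"dy":0,"dz":0,"ax":0,"ay":0,"az":0,"grip":0.338},{"dx":0,"dy":0,"dz":0,"ax":0,"ay":0,"az":0,"grip":0.34},{"dx":0,"dy":0,"dz":0,"ax":0,"ay":0,"az":0,"grip":0.342},{"dx":0,"dy":0,"dz":0,"ax":0,"ay":0,"az":0,"grip":0.342},{"dx":0,"dy":0,"dz":0,"ax":0,"ay":0,"az":0,"grip":0.342},{"dx":0,"dy":0,"dz":0,"ax":0,"ay":0,"az":0,"grip":0.342},{"dx":0,"dy":0,"dz":0,"ax":0,"ay":0,"az":0,"grip":0.342}]'
python3 hw.py 22
```

```text
clock: 27.85
ee_pos: [507.3, 103.7, -10.9]
orientation: [0.0, 0.052, 0.999, 0.0]
wrist_force: [-1.3, -0.9, 6.3]
gripper_width: 55.9
[507.3 103.7 -10.9] [-1.33 -0.87  6.31] [-0.18   0.274 -0.04 ] 55.89
265 [np.float64(242.46), np.float64(274.47), np.float64(360.06), np.float64(391.5)]
280 [np.float64(242.58), np.float64(274.56), np.float64(359.98), np.float64(391.58)]
295 [np.float64(214.4), np.float64(225.79), np.float64(238.39), np.float64(274.73), np.float64(359.93), np.float64(396.67), np.float64(409.23), np.float64(420.71)]
```

```bash
python3 -m pendant '[{"dx":0,"dy":0,"dz":0,"ax":0,"ay":0,"az":0,"grip":0.344},{"dx":0,"dy":0,"dz":0,"ax":0,"ay":0,"az":0,"grip":0.346},{"dx":0,"dy":0,"dz":0,"ax":0,"ay":0,"az":0,"grip":0.348},{"dx":0,"dy":0,"dz":0,"ax":0,"ay":0,"az":0,"grip":0.35},{"dx":0,"dy":0,"dz":0,"ax":0,"ay":0,"az":0,"grip":0.352},{"dx":0,"dy":0,"dz":0,"ax":0,"ay":0,"az":0,"grip":0.352},{"dx":0,"dy":0,"dz":0,"ax":0,"ay":0,"az":0,"grip":0.352},{"dx":0,"dy":0,"dz":0,"ax":0,"ay":0,"az":0,"grip":0.352},{"dx":0,"dy":0,"dz":0,"ax":0,"ay":0,"az":0,"grip":0.352},{"dx":0,"dy":0,"dz":0,"ax":0,"ay":0,"az":0,"grip":0.352}]'
python3 hw.py 23
```

```text
clock: 28.95
ee_pos: [507.3, 103.8, -10.7]
orientation: [0.0, 0.052, 0.999, 0.0]
wrist_force: [-1.8, -0.7, 9.5]
gripper_width: 55.2
[507.3 103.8 -10.7] [-1.84 -0.65  9.51] [-0.198  0.525 -0.015] 55.22
265 [np.float64(243.91), np.float64(275.47), np.float64(359.03), np.float64(390.39)]
280 [np.float64(243.83), np.float64(275.67), np.float64(359.0), np.float64(390.32)]
295 [np.float64(215.38), np.float64(226.75), np.float64(239.36), np.float64(275.7), np.float64(358.93), np.float64(395.68), np.float64(408.2), np.float64(419.73)]
```

```bash
python3 -m pendant '[{"dx":0,"dy":0,"dz":0,"ax":0,"ay":0,"az":0,"grip":0.354},{"dx":0,"dy":0,"dz":0,"ax":0,"ay":0,"az":0,"grip":0.356},{"dx":0,"dy":0,"dz":0,"ax":0,"ay":0,"az":0,"grip":0.358},{"dx":0,"dy":0,"dz":0,"ax":0,"ay":0,"az":0,"grip":0.36},{"dx":0,"dy":0,"dz":0,"ax":0,"ay":0,"az":0,"grip":0.362},{"dx":0,"dy":0,"dz":0,"ax":0,"ay":0,"az":0,"grip":0.362},{"dx":0,"dy":0,"dz":0,"ax":0,"ay":0,"az":0,"grip":0.362},{"dx":0,"dy":0,"dz":0,"ax":0,"ay":0,"az":0,"grip":0.362},{"dx":0,"dy":0,"dz":0,"ax":0,"ay":0,"az":0,"grip":0.362},{"dx":0,"dy":0,"dz":0,"ax":0,"ay":0,"az":0,"grip":0.362}]'
python3 hw.py 24
```

```text
clock: 30.05
ee_pos: [507.3, 103.8, -10.6]
orientation: [0.0, 0.052, 0.999, 0.0]
wrist_force: [-3.9, -0.7, 11.2]
gripper_width: 54.7
[507.3 103.8 -10.6] [-3.87 -0.65 11.17] [-0.199  0.66  -0.   ] 54.7
265 [np.float64(245.15), np.float64(276.64), np.float64(357.72), np.float64(389.16)]
280 [np.float64(245.22), np.float64(276.66), np.float64(357.67), np.float64(389.22)]
295 [np.float64(216.38), np.float64(227.75), np.float64(240.41), np.float64(276.69), np.float64(357.95), np.float64(394.67), np.float64(407.2), np.float64(418.73)]
```

```bash
python3 -m pendant '[{"dx":0,"dy":0,"dz":0,"ax":0,"ay":0,"az":0,"grip":0.364},{"dx":0,"dy":0,"dz":0,"ax":0,"ay":0,"az":0,"grip":0.366},{"dx":0,"dy":0,"dz":0,"ax":0,"ay":0,"az":0,"grip":0.368},{"dx":0,"dy":0,"dz":0,"ax":0,"ay":0,"az":0,"grip":0.37},{"dx":0,"dy":0,"dz":0,"ax":0,"ay":0,"az":0,"grip":0.372},{"dx":0,"dy":0,"dz":0,"ax":0,"ay":0,"az":0,"grip":0.372},{"dx":0,"dy":0,"dz":0,"ax":0,"ay":0,"az":0,"grip":0.372},{"dx":0,"dy":0,"dz":0,"ax":0,"ay":0,"az":0,"grip":0.372},{"dx":0,"dy":0,"dz":0,"ax":0,"ay":0,"az":0,"grip":0.372},{"dx":0,"dy":0,"dz":0,"ax":0,"ay":0,"az":0,"grip":0.372}]'
python3 hw.py 25
```

```text
clock: 31.15
ee_pos: [507.3, 103.8, -10.5]
orientation: [0.0, 0.052, 0.999, 0.0]
wrist_force: [-4.1, -0.2, 14.1]
gripper_width: 53.8
[507.3 103.8 -10.5] [-4.07 -0.17 14.1 ] [-0.153  0.765  0.041] 53.8
265 [np.float64(246.39), np.float64(278.02), np.float64(356.71), np.float64(387.71)]
280 [np.float64(246.5), np.float64(278.02), np.float64(356.68), np.float64(388.0)]
295 [np.float64(217.37), np.float64(229.0), np.float64(241.39), np.float64(278.12), np.float64(356.65), np.float64(393.45), np.float64(406.19), np.float64(417.74)]
```

```bash
python3 -m pendant '[{"dx":0,"dy":0,"dz":0,"ax":0,"ay":0,"az":0,"grip":0.374},{"dx":0,"dy":0,"dz":0,"ax":0,"ay":0,"az":0,"grip":0.376},{"dx":0,"dy":0,"dz":0,"ax":0,"ay":0,"az":0,"grip":0.378},{"dx":0,"dy":0,"dz":0,"ax":0,"ay":0,"az":0,"grip":0.378},{"dx":0,"dy":0,"dz":0,"ax":0,"ay":0,"az":0,"grip":0.378},{"dx":0,"dy":0,"dz":0,"ax":0,"ay":0,"az":0,"grip":0.378},{"dx":0,"dy":0,"dz":0,"ax":0,"ay":0,"az":0,"grip":0.378},{"dx":0,"dy":0,"dz":0,"ax":0,"ay":0,"az":0,"grip":0.378},{"dx":0,"dy":0,"dz":0,"ax":0,"ay":0,"az":0,"grip":0.378},{"dx":0,"dy":0,"dz":0,"ax":0,"ay":0,"az":0,"grip":0.378}]'
python3 hw.py 26
```

```text
clock: 32.25
ee_pos: [507.3, 103.8, -10.5]
orientation: [0.0, 0.052, 0.999, 0.0]
wrist_force: [-6.2, 0.5, 15.0]
gripper_width: 53.4
[507.3 103.8 -10.5] [-6.17  0.55 15.05] [-0.125  0.816 -0.068] 53.35
265 [np.float64(247.39), np.float64(278.52), np.float64(356.06), np.float64(386.89)]
280 [np.float64(247.4), np.float64(278.45), np.float64(355.98), np.float64(387.25)]
295 [np.float64(217.69), np.float64(229.71), np.float64(242.13), np.float64(278.51), np.float64(356.33), np.float64(392.73), np.float64(405.77), np.float64(416.78)]
```

View pics/s26.png

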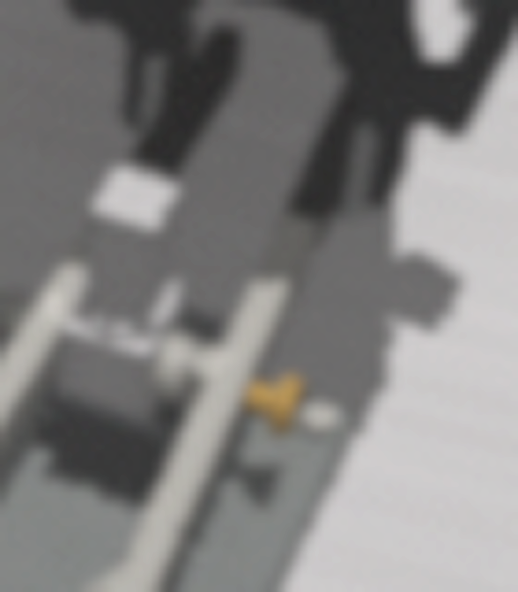

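```bash
python3 -m pendant '[{"dx":0,"dy":0,"dz":0,"ax":0,"ay":0,"az":0,"grip":0.38},{"dx":0,"dy":0,"dz":0,"ax":0,"ay":0,"az":0,"grip":0.382},{"dx":0,"dy":0,"dz":0,"ax":0,"ay":0,"az":0,"grip":0.384},{"dx":0,"dy":0,"dz":0,"ax":0,"ay":0,"az":0,"grip":0.386},{"dx":0,"dy":0,"dz":0,"ax":0,"ay":0,"az":0,"grip":0.386},{"dx":0,"dy":0,"dz":0,"ax":0,"ay":0,"az":0,"grip":0.386},{"dx":0,"dy":0,"dz":0,"ax":0,"ay":0,"az":0,"grip":0.386},{"dx":0,"dy":0,"dz":0,"ax":0,"ay":0,"az":0,"grip":0.386},{"dx":0,"dy":0,"dz":0,"ax":0,"ay":0,"az":0,"grip":0.386},{"dx":0,"dy":0,"dz":0,"ax":0,"ay":0,"az":0,"grip":0.386}]'
python3 hw.py 27
```

```text
clock: 33.35
ee_pos: [507.4, 103.8, -10.5]
orientation: [0.0, 0.052, 0.999, 0.0]
wrist_force: [-4.1, 0.1, 14.0]
gripper_width: 52.8
[507.4 103.8 -10.5] [-4.13  0.14 13.98] [-0.107  0.686  0.037] 52.84
265 [np.float64(248.66), np.float64(279.64), np.float64(355.06), np.float64(385.75)]
280 [np.float64(248.48), np.float64(279.45), np.float64(355.0), np.float64(386.05)]
295 [np.float64(218.69), np.float64(230.71), np.float64(242.83), np.float64(279.49), np.float64(355.34), np.float64(391.74), np.float64(404.81), np.float64(415.77)]
```

```bash
python3 -m pendant '[{"dx":0,"dy":0,"dz":0,"ax":0,"ay":0,"az":0,"grip":0.388},{"dx":0,"dy":0,"dz":0,"ax":0,"ay":0,"az":0,"grip":0.39},{"dx":0,"dy":0,"dz":0,"ax":0,"ay":0,"az":0,"grip":0.392},{"dx":0,"dy":0,"dz":0,"ax":0,"ay":0,"az":0,"grip":0.392},{"dx":0,"dy":0,"dz":0,"ax":0,"ay":0,"az":0,"grip":0.392},{"dx":0,"dy":0,"dz":0,"ax":0,"ay":0,"az":0,"grip":0.392},{"dx":0,"dy":0,"dz":0,"ax":0,"ay":0,"az":0,"grip":0.392},{"dx":0,"dy":0,"dz":0,"ax":0,"ay":0,"az":0,"grip":0.392},{"dx":0,"dy":0,"dz":0,"ax":0,"ay":0,"az":0,"grip":0.392},{"dx":0,"dy":0,"dz":0,"ax":0,"ay":0,"az":0,"grip":0.392}]'
python3 hw.py 28
```

```text
clock: 34.45
ee_pos: [507.2, 103.7, -11.1]
orientation: [-0.0, 0.052, 0.999, 0.0]
wrist_force: [0.1, -0.1, 0.3]
gripper_width: 51.5
[507.2 103.7 -11.1] [ 0.09 -0.08  0.35] [ 0.047 -0.037 -0.016] 51.55
265 [np.float64(249.64), np.float64(280.64), np.float64(353.58), np.float64(384.2)]
280 [np.float64(249.47), np.float64(280.65), np.float64(353.69), np.float64(384.68)]
295 [np.float64(219.69), np.float64(231.38), np.float64(243.79), np.float64(280.49), np.float64(353.95), np.float64(390.74), np.float64(403.81), np.float64(415.33)]
```

Snap: the force fell from 14 N to 0 and the width jumped to 51.5 mm. I'll stop there, open the handles and rise.

```bash
python3 -m pendant '[{"dx":0,"dy":0,"dz":0,"ax":0,"ay":0,"az":0,"grip":0.35},{"dx":0,"dy":0,"dz":0,"ax":0,"ay":0,"az":0,"grip":0.31},{"dx":0,"dy":0,"dz":0,"ax":0,"ay":0,"az":0,"grip":0.27},{"dx":0,"dy":0,"dz":0,"ax":0,"ay":0,"az":0,"grip":0.23},{"dx":0,"dy":0,"dz":0,"ax":0,"ay":0,"az":0,"grip":0.18},{"dx":0,"dy":0,"dz":0,"ax":0,"ay":0,"az":0,"grip":0.1},{"dx":0,"dy":0,"dz":0,"ax":0,"ay":0,"az":0,"grip":0.1},{"dx":0,"dy":0,"dz":0,"ax":0,"ay":0,"az":0,"grip":0.1},{"dx":0,"dy":0,"dz":-5,"ax":0,"ay":0,"az":0,"grip":0.1},{"dx":0,"dy":0,"dz":-10,"ax":0,"ay":0,"az":0,"grip":0.1}]'
python3 -m pendant '[{"dx":0,"dy":0,"dz":-20,"ax":0,"ay":0,"az":0,"grip":0.1},{"dx":0,"dy":0,"dz":-30,"ax":0,"ay":0,"az":0,"grip":0.1},{"dx":0,"dy":0,"dz":-30,"ax":0,"ay":0,"az":0,"grip":0.1},{"dx":0,"dy":0,"dz":-30,"ax":0,"ay":0,"az":0,"grip":0.1},{"dx":0,"dy":0,"dz":-25,"ax":0,"ay":0,"az":0,"grip":0.1},{"dx":0,"dy":0,"dz":-10,"ax":0,"ay":0,"az":0,"grip":0.1},{"dx":0,"dy":0,"dz":0,"ax":0,"ay":0,"az":0,"grip":0.1},{"dx":0,"dy":0,"dz":0,"ax":0,"ay":0,"az":0,"grip":0.1},{"dx":0,"dy":0,"dz":0,"ax":0,"ay":0,"az":0,"grip":0.1},{"dx":0,"dy":0,"dz":0,"ax":0,"ay":0,"az":0,"grip":0.1}]'
python3 - <<'E'
from h import *
import pickle
s,p,R=pose();print(p.round(1),s['wrist_force'].round(2))
P=vision.camera_params("wrist")
im=vision.get_image("wrist");cv2.imwrite("pics/w30.png",im)
pickle.dump((P,p,R),open("w30.pkl","wb"))
sc=vision.get_image("scene");cv2.imwrite("pics/s30.png",sc)
cv2.imwrite("pics/w30c.png",cv2.convertScaleAbs(cv2.resize(im[230:390,240:420],None,fx=3.7,fy=3.7,interpolation=cv2.INTER_CUBIC),alpha=1.7))
E
```

```text
clock: 35.55
ee_pos: [506.7, 103.6, 4.1]
orientation: [-0.001, 0.052, 0.999, -0.0]
wrist_force: [0.2, -0.4, 0.7]
gripper_width: 77.0
clock: 36.55
ee_pos: [506.6, 103.5, 148.0]
orientation: [-0.001, 0.052, 0.999, -0.0]
wrist_force: [0.9, 0.6, 0.5]
gripper_width: 76.7
[506.6 103.5 148. ] [0.85 0.59 0.51]
```

View pics/w30c.png

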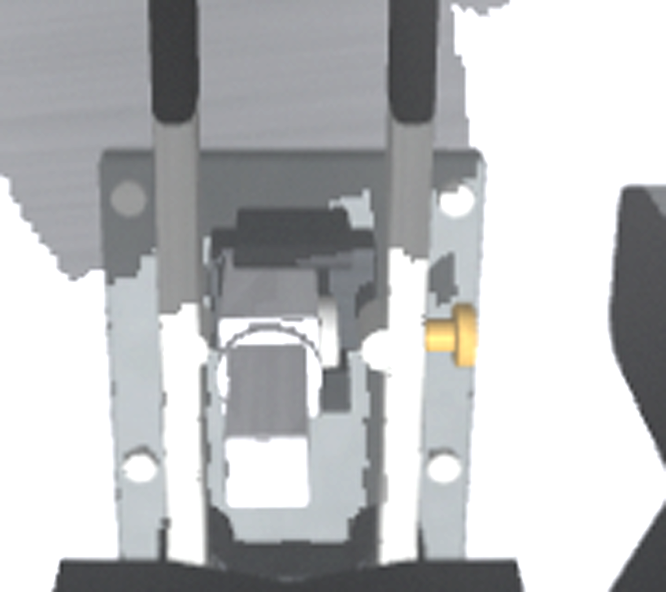

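View pics/s30.png

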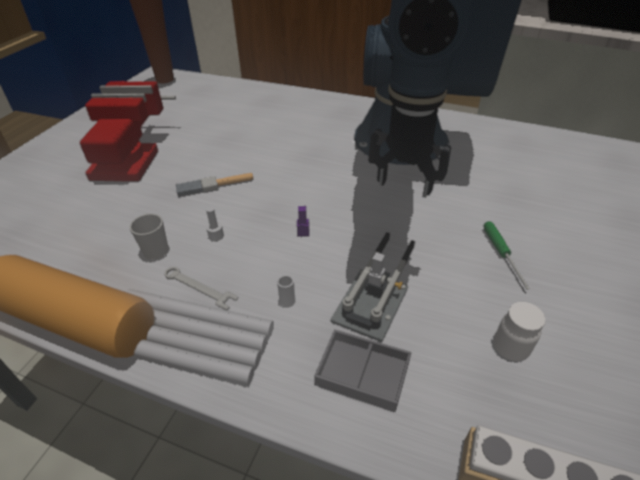

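The plug now stands out about 20 px against the block's 104 px (24 mm), which is about 4.6 mm, so it is home. The coupling is upright, the handles are open and the other things haven't moved.

```bash
python3 -c "
from workcell import job
print(job.close_job())"
```

```text
the job is handed in; nothing more can be done
None
```

The coupling is upright in the press slot with its plug home, and the job is handed in at about 37 s of the 67 s allowed. I set it down with the plug facing the left jaw, let go, then squeezed both handles in small steps.

- **Snap:** the vertical wrist force climbed to about 15 N, eased to 14 N, then dropped to 0 in one step at about 51 mm over the handles' outsides. I stopped closing there and opened the gripper.
- **Squeeze force:** I could not measure it directly. I read the peak and the snap from the wrist force and the handle positions in the wrist camera.
- **Last checks:** the plug stands out about 4.6 mm by the camera (5 mm is home). The handles are back open, the robot touches nothing, and in the scene view the other things on the bench look unmoved.
- **What disagreed:** both cameras put the fingertips about 38 mm above the reported TCP. My first attempt to close on the handles passed over them without moving them, so I reopened and lowered the tool to about z = -11 mm before squeezing. The gripper also read about 15 mm while holding the 18 mm stub. I did not resolve either difference.

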